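Unstack mugs and tins on the coffee shelf

ROBOT

A 6-joint arm with a two-finger parallel gripper is mounted at the origin on the work surface. World frame = base frame: x ahead of the robot, y to its left, z up, the work surface at z = 0. Lengths are in m, angles in rad, forces in N, time in s.
With the tool pointing down it reaches from about 0.425 to 1.125 m from the base axis. Payload 14.9 kg.
Tool frame: the origin (TCP) lies on the centre line of the jaws, within the pads' length; the fingertips stand 11 mm ahead of it and the grasp point (between the pads) lies 8 mm behind it (tip_reach is the distance from the TCP to the fingertips, in m); z points along the fingers, y is the direction in which the jaws open and shut (so a half turn about z gives the same grasp; the last joint's range is limited). The gripper opens to 91 mm and grips with 3 to 60 N. Pads are 32 mm wide; open, the fingers measure 118 mm over their backs; the gripper's body (76 mm by 178 mm) begins 60 mm behind the grasp point.
Start: joints at [-0.033, 0.379, 1.734, -0, 1.028, -0.033], TCP at [0.7, -0, 0.225] pointing down, gripper open.
Joint ranges: [-2.77, 2.77], [-0.74, 2.19], [0, 2.66], [-1.06, 4.2], [0.31, 2.87], [-3.08, 3.08]. Speed limits (rad/s): [1.89, 1.89, 2.39, 3.14, 3.14, 3.14].

INTERFACE

Orientations are given as a unit quaternion [w, x, y, z].
In Python, from station import * gives the robot as it stands.
- The arm moves only by the tool send_rows, never from a script. Its argument "moves" is a list of rows, each a list of 7 numbers: the shift along the tool's x, y, z in cm, then the turn, a rotation vector about the tool's x, y, z in degrees, then the opening in per cent of the stroke, from 0 (shut) to 100 (fully open). A call has 1 to 10 rows; each row is the pose to reach, as a shift and turn from the pose commanded when the call began, along the tool's axes at that moment; what a row does not reach only later rows make up. A row lasts 1/12 s, in which the tool goes at most 41.7 mm and 7.16 degrees, less where a joint would pass 70% of its speed; a pose out of reach is approached as far as the arm can. A call with a gripper value outside its range is refused whole. The fingers move at their own pace and stop on an object; "newtons" is the grip in N (left out, the last holds). Time passes only in rows, so rows that repeat a pose let the fingers close. It gives the time, the measured TCP pose, the force and the opening at its end, in the units of the state.
- observe(): the state, without advancing time (a new reading comes with each control period).
- get_image(name): name is "scene" or "side" or "wrist"; returns (picture, depth): 400x640x3 uint8, red, green, blue; 400x640 float32, m along the optical axis (not along the pixel's ray), 0 where there is no reading.
- calibration(name): a dict with "mtx" (3x3 intrinsics, pixels), "T" (4x4, takes a point from camera to world coordinates); the wrist camera has in their place "hand_eye" (4x4, takes a point from camera to tool coordinates, whose origin is the TCP and whose axes are the flange's). Camera axes: x right, y down, z forward; pixel columns grow to the right and rows downward; lengths in m; the calibration is good to about 2 mm. The wrist camera is an equidistant fisheye: a pixel r from the principal point sees the ray r / f radians off the axis. A picture is of the moment at which its call begins: read the wrist's pose just before it. calibration takes no time and is no camera call.
- sign_off(): hands the job in, once; it reports no verdict.
The state is a dict: "time_s": time; "joints": joint angles; "qvel": joint speeds; "effort": joint torques, N m; "eef_pos": TCP position; "eef_rot": TCP orientation; "wrist_force": force on the tool from outside, world axes, zero at the start; "torque": the same for the moment, N m; "finger_gap": finger opening in m.
Only numpy, scipy, OpenCV 4.12 (cv2) and the standard library are available. Lean on these libraries where they do the work, as an engineer would, in place of code of your own. Each camera call takes 0.05 s, during which the arm holds its last target.

TASK

On the glass coffee shelf each coffee tin has been left with an enamel mug parked on its lid. Lift both mugs down first and stand each in the middle of the round coaster of its own colour; only then set each tin in the middle of the square tile of its lid's colour. Keep everything upright, set it down rather than dropping it, and leave the dripper holder and the spoon tray alone.

Things in the scene. Friction and masses are not known exactly. Their poses are not given: they have to be found in the camera images.
- mug_red: small red enamel mug (plain red all over, off-white floor inside), open upward, 54 mm outside diameter, 52 mm high, wall 3 mm, about 110 g. Origin: centre of its underside; z up; its handle points along its own +y and reaches 47 mm from the axis. At the start it stands on the lid of one of the two tins (either one).
- mug_blue: small blue enamel mug (plain blue all over, off-white floor inside), open upward, 54 mm outside diameter, 52 mm high, wall 3 mm, about 110 g. Origin: centre of its underside; z up; its handle points along its own +y and reaches 47 mm from the axis. At the start it stands on the lid of one of the two tins (either one).
- tin_green: closed round aluminium coffee tin with a green lid and a green line round its foot, 66 mm diameter, 62 mm high, flat top, about 220 g. Origin: centre of its underside; z up. At the start it stands on the glass shelf with a mug on its lid; seen from above, the lid shows as a green ring round the mug.
- tin_yellow: closed round aluminium coffee tin with a yellow lid and a yellow line round its foot, 66 mm diameter, 62 mm high, flat top, about 220 g. Origin: centre of its underside; z up. At the start it stands on the glass shelf with a mug on its lid; seen from above, the lid shows as a yellow ring round the mug.
- coaster_red: round coaster fixed on the shelf, red rim with a cork middle, 86 mm diameter, 5 mm thick: the place of the red mug. Origin: centre of its underside, on the glass; its top is 5 mm above the origin.
- coaster_blue: round coaster fixed on the shelf, blue rim with a cork middle, 86 mm diameter, 5 mm thick: the place of the blue mug. Origin: centre of its underside, on the glass; its top is 5 mm above the origin.
- tile_green: square tile fixed on the shelf, green border with a white middle, 92 x 92 mm, 5 mm thick: the place of the tin with the green lid. Origin: centre of its underside, on the glass; its top is 5 mm above the origin.
- tile_yellow: square tile fixed on the shelf, yellow border with a white middle, 92 x 92 mm, 5 mm thick: the place of the tin with the yellow lid. Origin: centre of its underside, on the glass; its top is 5 mm above the origin.
- dripper: bystander, not to be touched: stainless holder with a white cone dripper, clamped to the back edge of the shelf near its right end (-y). Origin: on the glass straight below the cone's axis; the clamp and its upright stand 110 to 135 mm behind it (+x). Cone rim 104 mm across, its top 170 mm above the glass.
- spoon_tray: bystander, to be left alone: loose small wooden tray with two spoons near the left end (+y) of the shelf, 190 x 80 mm, 25 mm high, long side along its own x. Origin: centre of its underside, on the glass. The shelf is clear glass, its top 80 mm above the worktop, x from 0.395 to 0.70 m; behind it a low mustard wall begins at x = 0.724 m and ends 170 mm above the worktop.

How it is judged:
On the way, in this order (a step that is already met when the one before it is completed fails the run):
1. both mugs stand on the coasters of their own colours while both tins are still where they stood (within 30 mm) (horizontal distance between mug_red and coaster_red below 0.015 m and z of mug_red in the frame of coaster_red between 0.001 and 0.01 m and angle between each of mug_red, mug_blue's own z axis and vertical below 0.12 rad and horizontal distance between mug_blue and coaster_blue below 0.015 m and z of mug_blue in the frame of coaster_blue between 0.001 and 0.01 m and distance of each of tin_green, tin_yellow from where it was at the start of the episode below 0.03 m), for 0.2 s.
2. both tins stand on the tiles of their own colours (horizontal distance between tin_green and tile_green below 0.012 m and z of tin_green in the frame of tile_green between 0.001 and 0.01 m and angle between each of tin_green, tin_yellow's own z axis and vertical below 0.12 rad and horizontal distance between tin_yellow and tile_yellow below 0.012 m and z of tin_yellow in the frame of tile_yellow between 0.001 and 0.01 m), for 0.2 s.
At the end, for the whole second after the job is handed in: Each mug stands upright (within 7 degrees) on the coaster of its own colour, centred within 15 mm; each tin stands upright on the tile of its lid's colour, centred within 12 mm; all four are released and at rest (all of step 2 and horizontal distance between mug_red and coaster_red below 0.015 m and z of mug_red in the frame of coaster_red between 0.001 and 0.01 m and angle between each of mug_red, mug_blue's own z axis and vertical below 0.12 rad and horizontal distance between mug_blue and coaster_blue below 0.015 m and z of mug_blue in the frame of coaster_blue between 0.001 and 0.01 m and linear speed of each of mug_red, mug_blue, tin_green, tin_yellow below 0.02 m/s and angular speed of each of mug_red, mug_blue, tin_green, tin_yellow below 0.2 rad/s and contact force between the fingers and mug_red below 0.1 N and contact force between the fingers and mug_blue below 0.1 N and contact force between the fingers and tin_green below 0.1 N and contact force between the fingers and tin_yellow below 0.1 N); the robot touches nothing.
It fails at once if a mug or tin is tipped over (more than 40 degrees) (angle between any of mug_red, mug_blue, tin_green, tin_yellow's own z axis and vertical above 0.7 rad).
It fails at once if a mug or tin is dropped or knocked flying (faster than 0.6 m/s with no finger on it) ((linear speed of mug_red above 0.6 m/s and contact force between the fingers and mug_red below 0.05 N) or (linear speed of mug_blue above 0.6 m/s and contact force between the fingers and mug_blue below 0.05 N) or (linear speed of tin_green above 0.6 m/s and contact force between the fingers and tin_green below 0.05 N) or (linear speed of tin_yellow above 0.6 m/s and contact force between the fingers and tin_yellow below 0.05 N)).
It fails at once if the dripper holder is pushed against (more than 5 N) (contact force between anything else and dripper above 5 N).
It fails at once if the spoon tray is shifted by more than 20 mm (distance of spoon_tray from where it was at the start of the episode above 0.02 m).
It also fails if it takes over 112 s, if anything falls off the work surface, if the arm or the gripper's body presses on something with over 40 N, if the wrist force passes 120 N, or if a joint passes its speed limit or range.

## Working session

There is one attempt and no reset: what is moved stays moved. The work goes in short steps, Python scripts to look and compute and a tool call to move; the robot and the scene stay as the last step left them, time stands still between calls to the robot, and variables do not carry over. Pictures are saved under pics/ and viewed, and the job is handed in when it is done.

Besides the shell and the picture viewer there is one more tool, called after "Request:" as name(argument=value, ...) on one line, values as JSON. send_rows: Moves the arm, as the interface text tells. Its arguments: {"type":"object","properties":{"moves":{"type":"array"},"newtons":{"type":"number"}},"required":["moves"]}

```bash
ls; mkdir -p pics
python3 - <<'E'
from station import *
import cv2, numpy as np
print(observe())
for n in ["scene","side","wrist"]:
    c=calibration(n); print(n,{k:np.round(v,4).tolist() if hasattr(v,'__len__') and not isinstance(v,str) else v for k,v in c.items()})
    p,d=get_image(n); cv2.imwrite(f"pics/{n}0.png",p[:,:,::-1]); np.save(f"pics/{n}0.npy",d)
E
```

```text
pics
{'time_s': 0.0, 'joints': array([-3.33159700e-02,  3.79416931e-01,  1.73476569e+00,  1.78941585e-05,
        1.02851327e+00, -3.32843288e-02]), 'qvel': array([-3.16395890e-05, -1.31115857e-04,  8.74737711e-04, -5.14663734e-04,
        5.46778681e-04, -2.02135864e-04]), 'effort': array([ 6.45993277e-04, -7.63727903e+01, -4.34372771e+01,  6.49972307e-02,
        4.23743343e-02, -1.55693674e-04]), 'eef_pos': array([ 6.99619124e-01, -2.27545535e-07,  2.24289873e-01]), 'eef_rot': array([-4.08057599e-04,  7.07121128e-01,  7.07092218e-01, -3.71256542e-04]), 'wrist_force': array([ 0.22029606, -0.40937727, -0.27069776]), 'torque': array([ 0.02356264, -0.00641702,  0.04849915]), 'finger_gap': 0.09096991409227986}
scene {'mtx': [[426.7058, 0.0, 317.7385], [0.0, 426.7058, 205.8232], [0.0, 0.0, 1.0]], 'T': [[0.7571, 0.4643, -0.4595, 1.039], [0.653, -0.5586, 0.5115, -0.5303], [-0.0192, -0.6873, -0.7261, 0.933], [0.0, 0.0, 0.0, 1.0]]}
side {'mtx': [[425.2327, 0.0, 311.135], [0.0, 425.2327, 202.6044], [0.0, 0.0, 1.0]], 'T': [[0.789, -0.4466, 0.4219, 0.0678], [-0.6144, -0.5779, 0.5372, -0.5775], [0.0038, -0.683, -0.7304, 0.9592], [0.0, 0.0, 0.0, 1.0]]}
wrist {'mtx': [[309.7069, 0.0, 328.1627], [0.0, 309.7069, 202.7038], [0.0, 0.0, 1.0]], 'hand_eye': [[-0.0002, -0.9573, -0.2892, 0.0829], [1.0, -0.0002, 0.0001, 0.0001], [-0.0002, -0.2892, 0.9573, -0.1603], [0.0, 0.0, 0.0, 1.0]]}
```

View pics/scene0.png

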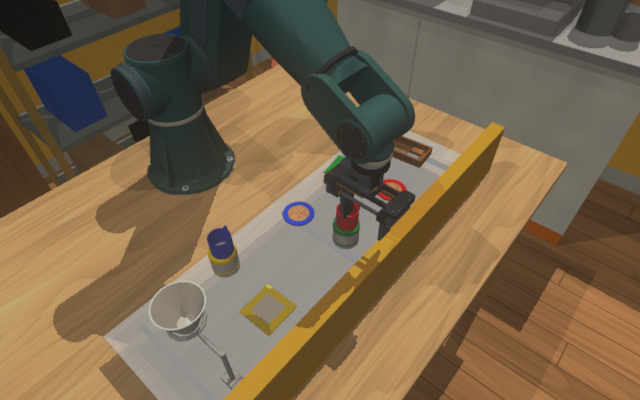

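View pics/side0.png

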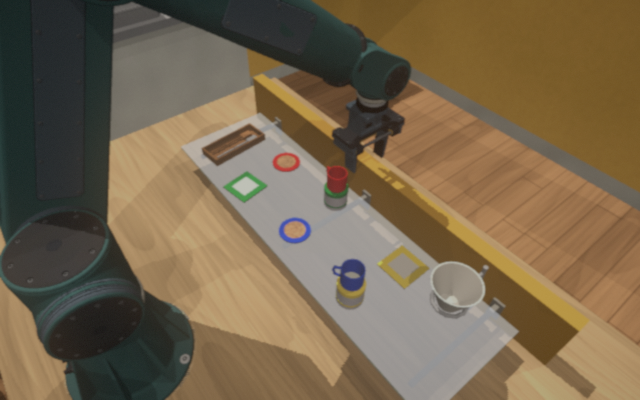

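View pics/wrist0.png

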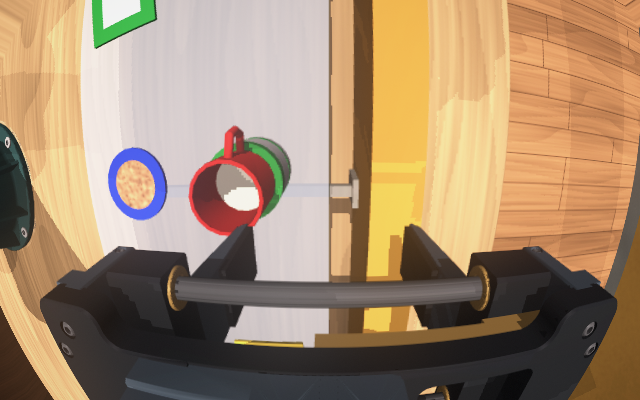

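The side view shows all: red mug on the green tin (~336,190), blue mug on the yellow tin (~351,280), red coaster (287,162), blue coaster (295,230), green tile (245,187), yellow tile (403,267), dripper (456,287), tray (234,143). I'll measure by colour masks and triangulation.

```bash
cat > h.py <<'E'
import numpy as np, cv2
from station import *
from scipy.spatial.transform import Rotation as R
def tool_T(s):
    q=s['eef_rot']; T=np.eye(4); T[:3,:3]=R.from_quat([q[1],q[2],q[3],q[0]]).as_matrix(); T[:3,3]=s['eef_pos']; return T
def rays(n,uv,T=None):
    c=calibration(n); K=c['mtx']; uv=np.atleast_2d(uv).astype(float)
    x=(uv[:,0]-K[0,2])/K[0,0]; y=(uv[:,1]-K[1,2])/K[1,1]
    if n=='wrist':
        r=np.hypot(x,y)+1e-12; d=np.c_[x/r*np.sin(r),y/r*np.sin(r),np.cos(r)]; M=T@c['hand_eye']
    else: d=np.c_[x,y,np.ones(len(x))]; M=c['T']
    return M[:3,3], d@M[:3,:3].T
def onplane(n,uv,z,T=None):
    o,d=rays(n,uv,T); return o+d*((z-o[2])/d[:,2])[:,None]
def tri(a,b):
    A=[];B=[]
    for o,d in (a,b):
        d=d[0]/np.linalg.norm(d[0]); P=np.eye(3)-np.outer(d,d); A.append(P);B.append(P@o)
    p=np.linalg.lstsq(np.vstack(A),np.hstack(B),rcond=None)[0]; 
    return p,[np.linalg.norm(P@p-b) for P,b in zip(A,B)]
def masks(p):
    h=cv2.cvtColor(p,cv2.COLOR_RGB2HSV); H,S,V=[h[...,i].astype(int) for i in range(3)]
    return {'red':((H<6)|(H>174))&(S>150)&(V>80),'green':(H>45)&(H<75)&(S>140)&(V>60),'blue':(H>112)&(H<130)&(S>120)&(V>60),'yellow':(H>22)&(H<30)&(S>150)&(V>90)}
def blobs(p,mn=40):
    out={}
    for k,m in masks(p).items():
        n,l,st,c=cv2.connectedComponentsWithStats(m.astype(np.uint8),connectivity=8)
        out[k]=[(i,st[i].tolist(),c[i].round(1).tolist()) for i in range(1,n) if st[i,4]>mn]; out[k+'_l']=l
    return out
E
python3 - <<'E'
from h import *
for n in ["scene","side","wrist"]:
    p=cv2.imread(f"pics/{n}0.png")[:,:,::-1]; b=blobs(p)
    for k in ['red','green','blue','yellow']: print(n,k,b[k])
E
```

```text
scene red [(1, [382, 179, 24, 12, 75], [395.3, 183.2]), (2, [378, 192, 14, 9, 55], [384.1, 196.1]), (3, [337, 203, 23, 27, 327], [348.7, 218.3])]
scene green [(1, [325, 156, 19, 17, 68], [334.5, 162.8])]
scene blue [(22, [283, 202, 31, 24, 271], [298.1, 214.0])]
scene yellow [(2, [208, 248, 28, 17, 130], [220.1, 258.6]), (3, [240, 287, 56, 48, 843], [267.9, 310.3])]
side red [(1, [274, 154, 25, 17, 153], [285.8, 162.7]), (2, [327, 166, 21, 26, 427], [336.7, 177.9])]
side green []
side blue [(1, [280, 218, 30, 25, 229], [294.4, 231.1])]
side yellow [(1, [390, 248, 35, 24, 118], [407.8, 256.8])]
wrist red [(1, [189, 127, 79, 109, 2553], [231.0, 191.6])]
wrist green [(1, [92, 0, 64, 48, 1295], [119.7, 21.5])]
wrist blue [(1, [108, 148, 58, 72, 1691], [138.3, 182.6])]
wrist yellow [(1, [372, 161, 54, 12, 504], [398.7, 166.9]), (2, [368, 184, 53, 92, 2903], [387.6, 221.2]), (3, [364, 308, 27, 23, 527], [377.7, 318.7])]
```

Run:
```python
import cv2
a=cv2.imread("pics/side0.png"); cv2.imwrite("pics/side0a.png",cv2.resize(a[110:310,200:440],None,fx=3,fy=3,interpolation=cv2.INTER_CUBIC)[:600])
a=cv2.imread("pics/scene0.png"); cv2.imwrite("pics/scene0a.png",cv2.resize(a[135:335,190:430],None,fx=3,fy=3,interpolation=cv2.INTER_CUBIC)[:600])
```

```text
(no output)
```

View pics/side0a.png

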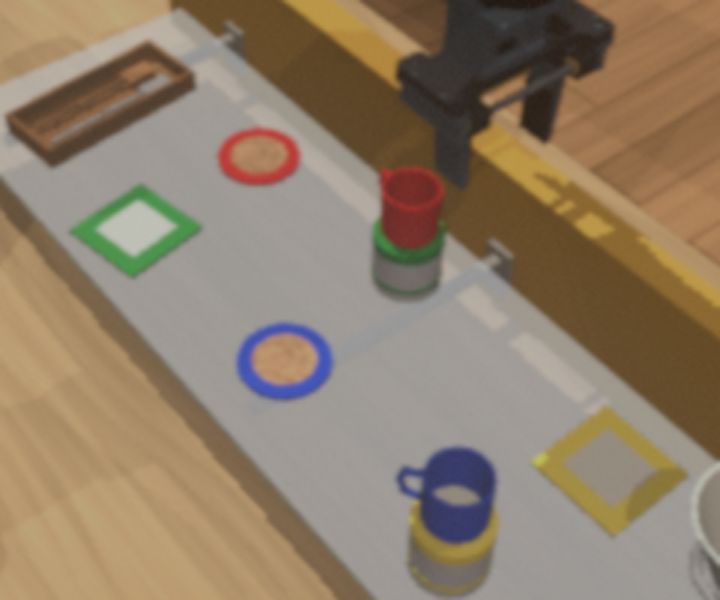

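View pics/scene0a.png

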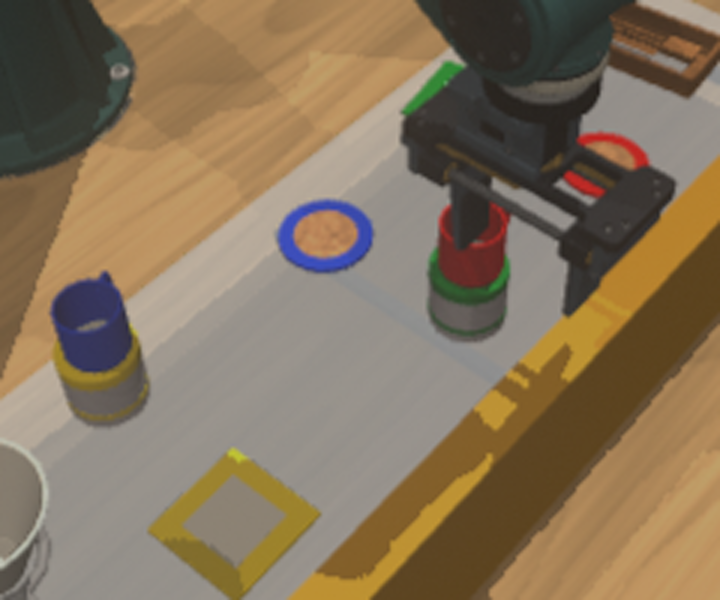

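Run:
```python
from h import *
s=lambda u:np.array(u)/3+[200,110]; c=lambda u:np.array(u)/3+[190,135]
S={'redc':(259,157),'bluec':(285,361),'gt':(137,230),'yt':(610,470),'redm':(412,195),'bluem':(459,474),'tray':(100,103)}
C={'bluec':(326,235),'yt':(235,523),'redm':(473,222),'bluem':(89,309)}
for k in S:
    z=.194 if k.endswith('m') else .085 if k!='tray' else .105
    print(k,onplane('side',s(S[k]),z).round(4), onplane('scene',c(C[k]),z).round(4) if k in C else '', tri(rays('side',s(S[k])),rays('scene',c(C[k]))) if k in C else '')
def cor(n,l):
  p=onplane(n,np.array([ (s if n=='side' else c)(u) for u in l]),.085); print(p.round(3)[:,:2].tolist(), p.mean(0).round(4))
cor('side',[(71,231),(142,184),(201,229),(134,277)]); cor('side',[(534,462),(605,406),(687,476),(614,535)]); cor('scene',[(149,530),(235,449),(320,515),(237,598)])
cor('side',[(8,118),(53,165),(194,76),(148,42)])
print('handle red', onplane('side',s((384,175)),.18), 'blue', onplane('side',s((400,480)),.175), onplane('scene',c((106,277)),.18))
# dripper rim
print('dripper', onplane('side',[(456,285)],.25))
# wrist at start
st=observe(); T=tool_T(st); print('wrist blue coaster', onplane('wrist',[(137,184)],.085,T))
```

```text
redc [[0.6167 0.2467 0.085 ]]  
bluec [[0.477  0.0122 0.085 ]] [[0.4809 0.0131 0.085 ]] (array([0.47871992, 0.01498242, 0.08148442]), [np.float64(0.0003022767880802476), np.float64(0.00030227678808024037)])
gt [[0.4608 0.2324 0.085 ]]  
yt [[ 0.6198 -0.2446  0.085 ]] [[ 0.6252 -0.2443  0.085 ]] (array([ 0.62284368, -0.24274057,  0.08022605]), [np.float64(6.512689861390861e-05), np.float64(6.512689861384028e-05)])
redm [[0.6251 0.0216 0.194 ]] [[0.6324 0.0277 0.194 ]] (array([0.630185  , 0.02895819, 0.1884    ]), [np.float64(0.0023673857561150352), np.float64(0.0023673857561150253)])
bluem [[ 0.4626 -0.2221  0.194 ]] [[ 0.4671 -0.2252  0.194 ]] (array([ 0.46403847, -0.22223662,  0.19073802]), [np.float64(0.0015380173978271094), np.float64(0.0015380173978270682)])
tray [[0.5217 0.3991 0.105 ]]  
[[0.409, 0.27], [0.5, 0.285], [0.511, 0.196], [0.425, 0.181]] [0.4613 0.233  0.085 ]
[[0.576, -0.201], [0.665, -0.196], [0.665, -0.287], [0.577, -0.29]] [ 0.6208 -0.2434  0.085 ]
[[0.58, -0.29], [0.579, -0.199], [0.669, -0.199], [0.669, -0.286]] [ 0.6244 -0.2431  0.085 ]
[[0.442, 0.46], [0.443, 0.365], [0.638, 0.399], [0.631, 0.483]] [0.5387 0.4268 0.085 ]
handle red [[0.63231889 0.06814528 0.18      ]] blue [[ 0.43469133 -0.19067137  0.175     ]] [[ 0.4416885  -0.18998493  0.18      ]]
dripper [[ 0.56516971 -0.39969148  0.25      ]]
wrist blue coaster [[0.481674   0.01464968 0.085     ]]
```

Layout is clear to ~4 mm. Now the wrist picture for the red mug and the blue coaster.

Run:
```python
import cv2
a=cv2.imread("pics/wrist0.png"); cv2.imwrite("pics/wrist0a.png",cv2.resize(a[110:250,90:300],None,fx=3.8,fy=3.8,interpolation=cv2.INTER_CUBIC)[:600])
```

```text
(no output)
```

View pics/wrist0a.png

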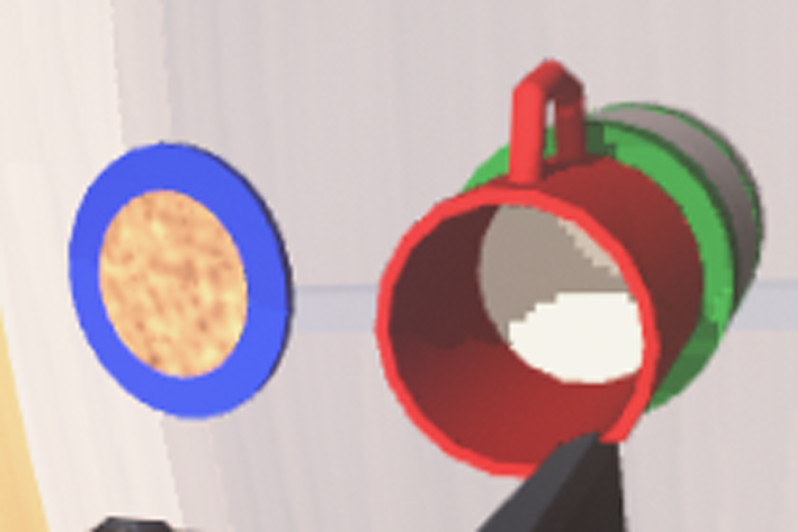

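The rim runs from (377,325) to (660,345) in the zoom. I'll fit a circle to its projected points.

```bash
cat >> h.py <<'E'
from scipy.optimize import least_squares
def circ(P):
    P=np.asarray(P)[:,:2]; r=least_squares(lambda v:np.hypot(*(P-v[:2]).T)-v[2],[*P.mean(0),.03]); return r.x.round(4),np.abs(r.fun).max().round(4)
E
python3 - <<'E'
from h import *
T=tool_T(observe()); w=lambda l:np.array(l)/3.8+[90,110]-.0
rim=[(377,325),(440,216),(505,190),(660,345),(510,478),(400,240),(630,262),(420,425)]
for z in (.184,.189,.194,.199): print(z,circ(onplane('wrist',w(rim),z,T)))
co=[(69,262),(170,142),(293,300),(190,417),(85,190),(270,385),(250,190),(105,360)]
for z in (.075,.08,.085,.09): print(z,circ(onplane('wrist',w(co),z,T)))
print(onplane('wrist',w([(548,65)]),.18,T))
E
```

```text
0.184 (array([0.6275, 0.0246, 0.0278]), np.float64(0.0011))
0.189 (array([0.6293, 0.026 , 0.0271]), np.float64(0.001))
0.194 (array([0.6311, 0.0275, 0.0264]), np.float64(0.001))
0.199 (array([0.6329, 0.0289, 0.0257]), np.float64(0.001))
0.075 (array([0.4726, 0.0118, 0.0445]), np.float64(0.0013))
0.08 (array([0.4763, 0.0129, 0.0438]), np.float64(0.0013))
0.085 (array([0.4799, 0.0141, 0.0431]), np.float64(0.0013))
0.09 (array([0.4836, 0.0152, 0.0423]), np.float64(0.0013))
[[0.63637016 0.07440173 0.18      ]]
```

Red mug is at about (0.630, 0.0265), rim 0.19 high, handle pointing to +y, so the jaws along x clear it. I'll move over it.

Request:
send_rows(moves=[[0.9,-2.3,-2,0,0,0,100],[1.8,-4.6,-4,0,0,0,100],[2.65,-6.95,-5,0,0,0,100],[2.65,-6.95,-5,0,0,0,100],[2.65,-6.95,-5,0,0,0,100],[2.65,-6.95,-5,0,0,0,100]], newtons=15)

```text
time_s: 0.65
eef_pos: [0.6308, 0.0264, 0.2747]
eef_rot: [0.0, 0.707, 0.707, 0.0]
wrist_force: [0.4, -0.2, 0.0]
finger_gap: 0.0913
```

Run:
```python
from h import *
s=observe(); print(s['time_s'],s['eef_pos'],s['eef_rot'])
p,d=get_image('wrist'); cv2.imwrite("pics/w1.png",p[:,:,::-1]); np.save('pics/w1T.npy',tool_T(s))
```

```text
0.65 [0.63078637 0.02640092 0.27471102] [5.54434588e-05 7.07069992e-01 7.07143566e-01 1.07501164e-05]
```

View pics/w1.png

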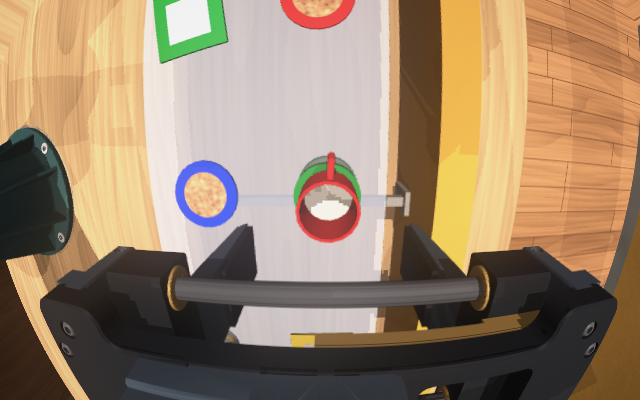

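Rim spans columns 295–361, rows ~179–242, centred on the jaw line (328). Check y and the height from this second position.

Run:
```python
from h import *
T=np.load('pics/w1T.npy'); p=cv2.imread('pics/w1.png')
for n,(x0,y0,x1,y1) in {'m':(270,140,390,260),'r':(270,0,370,40)}.items(): cv2.imwrite(f'pics/w1{n}.png',cv2.resize(p[y0:y1,x0:x1],None,fx=5,fy=5,interpolation=cv2.INTER_CUBIC))
rgb=p[:,:,::-1]; b=blobs(rgb)
for k in ['red','green','blue','yellow']: print(k,b[k])
l=b['blue_l']; i=max(b['blue'],key=lambda t:t[1][4])[0]
cs,_=cv2.findContours((l==i).astype(np.uint8),cv2.RETR_EXTERNAL,cv2.CHAIN_APPROX_NONE); e=cs[0][:,0]
for z in (.08,.085,.09): print(z,circ(onplane('wrist',e,z,T)))
rim=[(295,211),(361,211),(328,242),(328,179),(303,234),(352,234)]
for z in (.189,.194,.199): print(z,circ(onplane('wrist',rim,z,T)))
```

```text
red [(1, [281, 0, 74, 29, 980], [317.0, 14.9]), (2, [296, 153, 64, 89, 1866], [329.2, 207.4])]
green [(1, [154, 0, 73, 63, 1873], [188.3, 31.0])]
blue [(1, [176, 161, 61, 66, 1637], [207.1, 192.7])]
yellow [(1, [432, 145, 46, 124, 3567], [454.6, 203.9])]
0.08 (array([0.4764, 0.013 , 0.0424]), np.float64(0.0009))
0.085 (array([0.4785, 0.0143, 0.0418]), np.float64(0.0009))
0.09 (array([0.4807, 0.0157, 0.0412]), np.float64(0.0009))
0.189 (array([0.6306, 0.0267, 0.0282]), np.float64(0.001))
0.194 (array([0.6306, 0.0283, 0.0276]), np.float64(0.001))
0.199 (array([0.6306, 0.03  , 0.027 ]), np.float64(0.0009))
```

View pics/w1m.png

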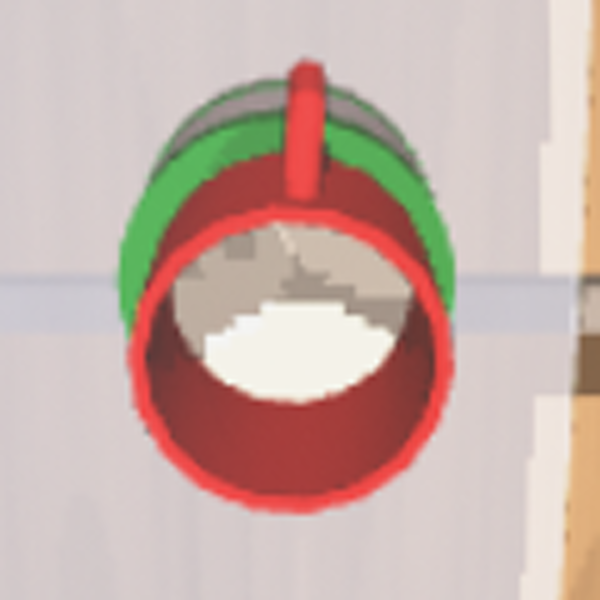

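Mug centre (0.6306, 0.0277). Descend 11 cm around it.

Request:
send_rows(moves=[[0.1,0,2.5,0,0,0,100],[0.1,0,5,0,0,0,100],[0.1,0,7.5,0,0,0,100],[0.1,0,9.5,0,0,0,100],[0.1,0,11,0,0,0,100],[0.1,0,11,0,0,0,100],[0.1,0,11,0,0,0,100]])

```text
time_s: 1.28
eef_pos: [0.6304, 0.0272, 0.1639]
eef_rot: [-0.001, 0.707, 0.707, -0.001]
wrist_force: [0.5, -0.4, 0.9]
finger_gap: 0.0912
```

Request:
send_rows(moves=[[0,0,0,0,0,0,70],[0,0,0,0,0,0,60],[0,0,0,0,0,0,50],[0,0,0,0,0,0,40],[0,0,0,0,0,0,30],[0,0,0,0,0,0,30],[0,0,0,0,0,0,30],[0,0,0,0,0,0,30]], newtons=15)

```text
time_s: 1.95
eef_pos: [0.6305, 0.0275, 0.1653]
eef_rot: [-0.0, 0.707, 0.707, -0.0]
wrist_force: [-2.4, -0.5, 5.8]
finger_gap: 0.0528
```

Gap 52.8 mm: holding. Lift slowly.

Request:
send_rows(moves=[[0,0,-0.5,0,0,0,30],[0,0,-1.2,0,0,0,30],[0,0,-2.5,0,0,0,30],[0,0,-4,0,0,0,30],[0,0,-5.5,0,0,0,30],[0,0,-7,0,0,0,30],[0,0,-8,0,0,0,30],[0,0,-8,0,0,0,30],[0,0,-8,0,0,0,30]])

```text
time_s: 2.7
eef_pos: [0.6307, 0.0275, 0.2456]
eef_rot: [0.0, 0.707, 0.707, 0.0]
wrist_force: [0.4, -0.4, -1.5]
finger_gap: 0.0523
```

Run:
```python
from h import *
s=observe(); print(s['time_s'],s['eef_pos'],s['eef_rot'],s['finger_gap'],s['wrist_force'])
np.save('pics/w2T.npy',tool_T(s))
p,d=get_image('wrist'); cv2.imwrite("pics/w2.png",p[:,:,::-1])
p,d=get_image('side'); cv2.imwrite("pics/s2.png",cv2.resize(p[100:320,190:490,::-1],None,fx=2.6,fy=2.6))
```

```text
2.7 [0.63070152 0.02748273 0.24557496] [4.21272754e-04 7.07114464e-01 7.07098842e-01 4.30861760e-04] 0.05228705575941866 [ 0.3672858  -0.39784211 -1.53465359]
```

View pics/w2.png

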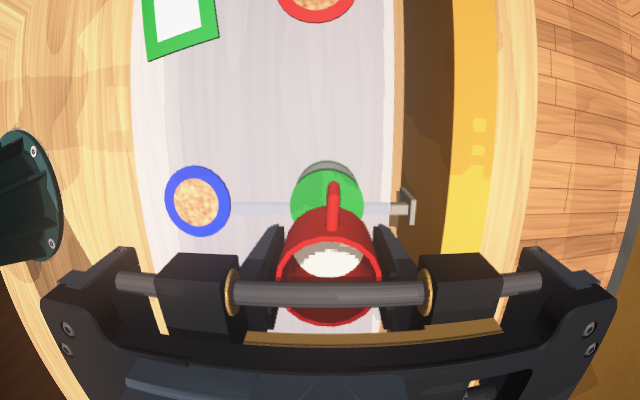

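View pics/s2.png

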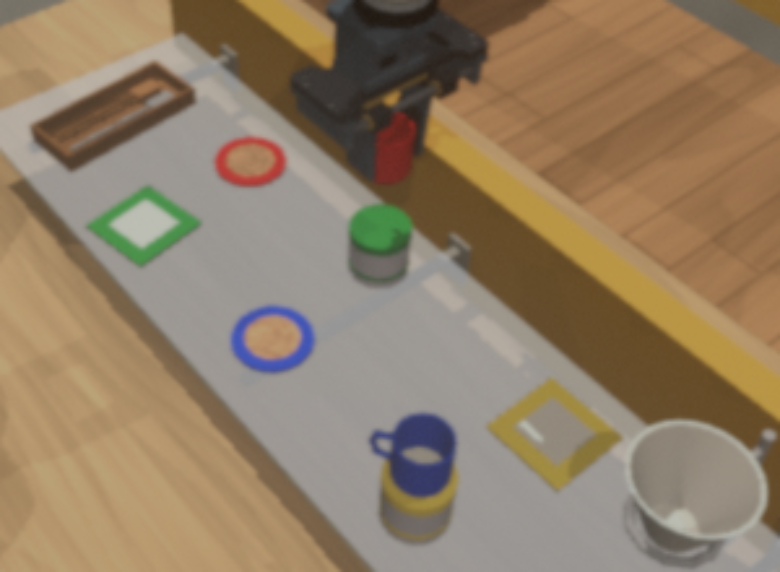

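The red mug is held upright and the green lid is clear. Move toward the red coaster and look.

Request:
send_rows(moves=[[2.5,0,0,0,0,0,30],[5.5,-0.3,0,0,0,0,30],[8.5,-0.6,0,0,0,0,30],[11,-0.8,0,0,0,0,30],[13,-1,0,0,0,0,30],[13,-1,0,0,0,0,30],[13,-1,0,0,0,0,30],[13,-1,0,0,0,0,30]])

```text
time_s: 3.47
eef_pos: [0.6202, 0.157, 0.2442]
eef_rot: [-0.0, 0.707, 0.707, -0.001]
wrist_force: [-0.1, 0.3, -1.6]
finger_gap: 0.0529
```

```bash
cat > look.py <<'E'
import sys
from h import *
n=sys.argv[1]
s=observe(); print(round(s['time_s'],2),s['eef_pos'].round(4),s['eef_rot'].round(4),round(s['finger_gap'],4),s['wrist_force'].round(1))
np.save(f'pics/{n}T.npy',tool_T(s))
p,d=get_image('wrist'); cv2.imwrite(f"pics/{n}.png",p[:,:,::-1])
b=blobs(p,150)
for k in ['red','green','blue','yellow']: print(k,b[k])
E
python3 look.py w3
```

```text
3.47 [0.6202 0.157  0.2442] [-3.000e-04  7.071e-01  7.072e-01 -5.000e-04] 0.0529 [-0.1  0.3 -1.6]
red [(1, [286, 63, 82, 81, 2706], [326.6, 103.2]), (2, [275, 182, 107, 100, 4198], [330.2, 240.0]), (3, [286, 307, 84, 19, 1015], [328.1, 315.4])]
green [(1, [307, 315, 60, 18, 496], [342.4, 327.3])]
blue []
yellow [(3, [453, 167, 50, 93, 3104], [477.3, 211.7])]
```

View pics/w3.png

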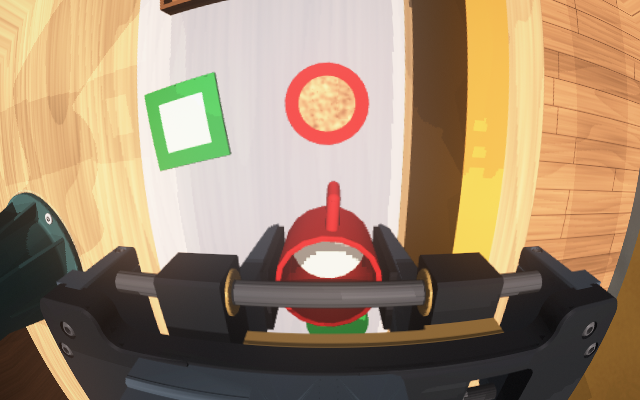

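```bash
cat >> h.py <<'E'
def contour(p,col,near):
    b=blobs(p,150); l=b[col+'_l']; i=min(b[col],key=lambda t:np.hypot(t[2][0]-near[0],t[2][1]-near[1]))[0]
    m=cv2.morphologyEx((l==i).astype(np.uint8),cv2.MORPH_CLOSE,np.ones((3,3)))
    cs,_=cv2.findContours(m,cv2.RETR_EXTERNAL,cv2.CHAIN_APPROX_NONE); return max(cs,key=len)[:,0].astype(float)
def square(P):
    r=cv2.minAreaRect((P[:,:2]*1000).astype(np.float32)); return np.array(r[0])/1000,r[1],r[2]
E
python3 - <<'E'
from h import *
T=np.load('pics/w3T.npy'); p=cv2.imread('pics/w3.png')[:,:,::-1].copy()
e=contour(p,'red',(327,103))
for z in (.08,.085,.09): print(z,circ(onplane('wrist',e,z,T)))
e=contour(p,'green',(188,120)) if False else None
b=blobs(p,80); print(b['green'])
rim=[(276,272),(382,272),(329,326),(300,318),(358,318),(285,245),(374,245)]
for dz in (.024,.029,.034): print(circ(onplane('wrist',rim,T[2,3]+dz,T)), T[:3,3])
h=cv2.cvtColor(p,cv2.COLOR_RGB2HSV); print(h[150,165],h[90,200])
E
```

```text
0.08 (array([0.6184, 0.2492, 0.0422]), np.float64(0.0008))
0.085 (array([0.6185, 0.249 , 0.0416]), np.float64(0.0008))
0.09 (array([0.6185, 0.2489, 0.0409]), np.float64(0.0008))
[(1, [307, 315, 60, 18, 496], [342.4, 327.3])]
(array([0.6209, 0.1567, 0.0288]), np.float64(0.0015)) [0.62024628 0.15704067 0.24417859]
(array([0.6209, 0.1598, 0.0278]), np.float64(0.0014)) [0.62024628 0.15704067 0.24417859]
(array([0.6208, 0.1628, 0.0267]), np.float64(0.0014)) [0.62024628 0.15704067 0.24417859]
[ 58 129 196] [ 61 135 210]
```

Coaster at (0.6185, 0.249). Mug offset from the TCP about +1 mm in y. Go over and descend.

Request:
send_rows(moves=[[2.5,0,0,0,0,0,30],[5.5,0,0,0,0,0,30],[8,-0.1,0,0,0,0,30],[9.1,-0.2,2,0,0,0,30],[9.1,-0.2,5,0,0,0,30],[9.1,-0.2,8,0,0,0,30],[9.1,-0.2,10.5,0,0,0,30],[9.1,-0.2,12,0,0,0,30],[9.1,-0.2,12.5,0,0,0,30],[9.1,-0.2,12.5,0,0,0,30]])

```text
time_s: 4.35
eef_pos: [0.6183, 0.2478, 0.1191]
eef_rot: [-0.0, 0.707, 0.707, -0.001]
wrist_force: [0.3, -0.4, -2.3]
finger_gap: 0.0527
```

```bash
python3 look.py w4
python3 - <<'E'
from h import *
p,d=get_image('side'); cv2.imwrite("pics/s4.png",cv2.resize(p[110:260,200:400,::-1],None,fx=4,fy=4,interpolation=2))
E
```

```text
4.35 [0.6183 0.2478 0.1191] [-4.000e-04  7.074e-01  7.068e-01 -7.000e-04] 0.0527 [ 0.3 -0.4 -2.3]
red [(1, [267, 173, 123, 108, 7456], [328.4, 223.7]), (2, [286, 307, 84, 19, 1007], [328.0, 315.4])]
green []
blue []
yellow [(1, [558, 0, 71, 277, 6096], [602.5, 140.0])]
```

View pics/w4.png

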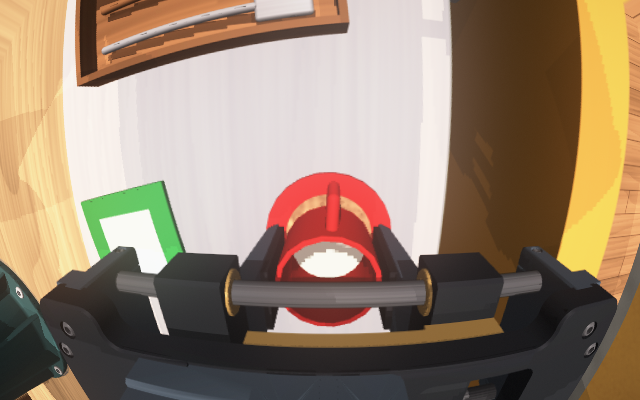

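View pics/s4.png

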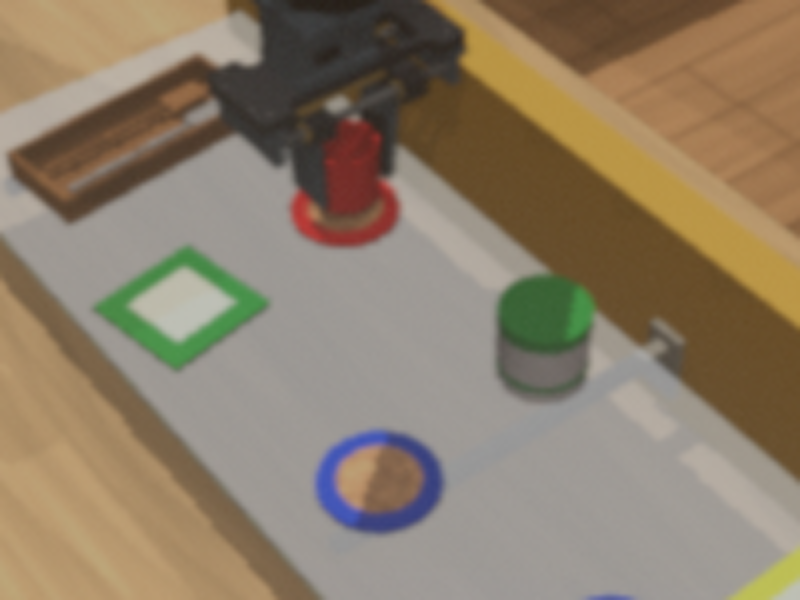

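Mug sits about 1 cm over the coaster, centred (coaster columns 267–390, mug centred 329). Lower the last bit.

Request:
send_rows(moves=[[0.1,0,0.4,0,0,0,30],[0.1,0,0.7,0,0,0,30],[0.1,0,0.9,0,0,0,30],[0.1,0,1.0,0,0,0,30],[0.1,0,1.0,0,0,0,30],[0.1,0,1.0,0,0,0,30]])

```text
time_s: 4.95
eef_pos: [0.6185, 0.2495, 0.11]
eef_rot: [-0.0, 0.707, 0.707, 0.0]
wrist_force: [0.2, 0.3, -1.4]
finger_gap: 0.0529
```

Request:
send_rows(moves=[[0,0,0.1,0,0,0,30],[0,0,0.2,0,0,0,30],[0,0,0.2,0,0,0,30],[0,0,0.2,0,0,0,30]])

```text
time_s: 5.28
eef_pos: [0.6187, 0.2496, 0.1083]
eef_rot: [0.0, 0.707, 0.707, 0.0]
wrist_force: [-2.5, -0.1, 3.9]
finger_gap: 0.0528
```

Contact felt (from −1.4 to +3.9 N). Release and rise.

Request:
send_rows(moves=[[0,0,0,0,0,0,62],[0,0,0,0,0,0,70],[0,0,0,0,0,0,80],[0,0,0,0,0,0,95],[0,0,0,0,0,0,95],[0,0,0,0,0,0,95]])

```text
time_s: 5.78
eef_pos: [0.6185, 0.2495, 0.1079]
eef_rot: [-0.0, 0.707, 0.707, -0.0]
wrist_force: [-0.0, -0.1, -0.9]
finger_gap: 0.0855
```

Request:
send_rows(moves=[[0,0,-1,0,0,0,95],[0,0,-3,0,0,0,95],[0,0,-6,0,0,0,100],[0,0,-9,0,0,0,100],[0,0,-12,0,0,0,100],[0,0,-15,0,0,0,100],[0,0,-15,0,0,0,100],[0,0,-15,0,0,0,100]])

```text
time_s: 6.45
eef_pos: [0.6193, 0.2498, 0.2605]
eef_rot: [0.001, 0.707, 0.707, 0.002]
wrist_force: [0.2, -0.4, 0.0]
finger_gap: 0.091
```

```bash
python3 look.py w5
```

```text
6.45 [0.6193 0.2498 0.2605] [0.0008 0.7071 0.7071 0.0017] 0.091 [ 0.2 -0.4  0. ]
red [(1, [289, 149, 75, 76, 2869], [326.4, 184.8])]
green []
blue [(1, [229, 322, 32, 24, 270], [246.6, 333.0])]
yellow [(1, [446, 155, 48, 119, 3406], [468.3, 211.9])]
```

View pics/w5.png

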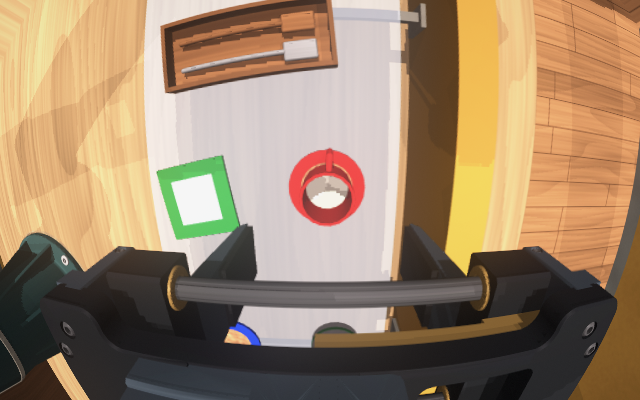

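Run:
```python
from h import *
T=np.load('pics/w5T.npy'); p=cv2.imread('pics/w5.png')
cv2.imwrite('pics/w5r.png',cv2.resize(p[140:240,270:385],None,fx=6,fy=6,interpolation=2))
e=contour(p[:,:,::-1].copy(),'red',(326,185)); print(circ(onplane('wrist',e,.085,T)))
c=onplane('wrist',[(157,170),(222,156),(240,225),(177,240)],.085,T); print(c.round(4),c.mean(0), [np.linalg.norm(c[i]-c[i-1]) for i in range(4)])
```

```text
(array([0.618 , 0.2488, 0.0419]), np.float64(0.002))
[[0.4107 0.2735 0.085 ]
 [0.4998 0.2869 0.085 ]
 [0.515  0.2039 0.085 ]
 [0.4255 0.1816 0.085 ]] [0.46275873 0.23645168 0.085     ] [np.float64(0.09309432009344536), np.float64(0.09003883953860133), np.float64(0.08441797818356231), np.float64(0.09224595958229927)]
```

View pics/w5r.png

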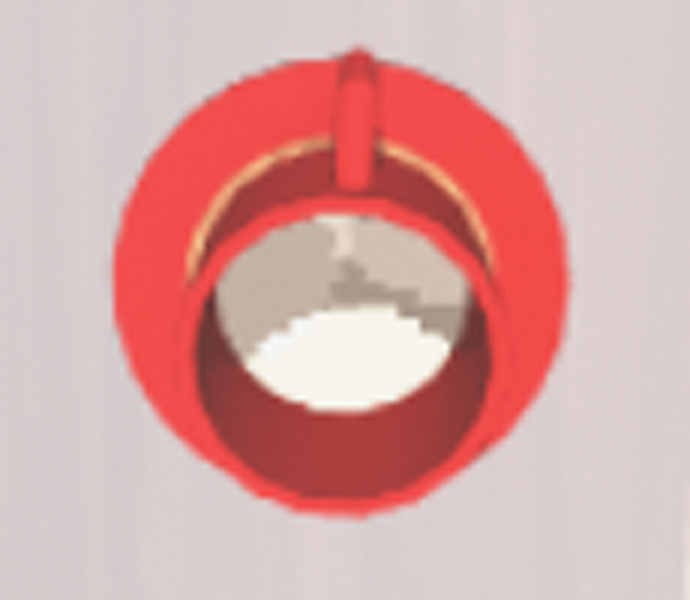

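The cork crescent is symmetric, so the mug sits centred on its coaster. Now to the blue mug at roughly (0.465, −0.222).

Request:
send_rows(moves=[[-2.5,-1,-1,0,0,0,100],[-6,-2,-2,0,0,0,100],[-10,-3.3,-2,0,0,0,100],[-14,-4.6,-2,0,0,0,100],[-18,-5.9,-2,0,0,0,100],[-22,-7.2,-2,0,0,0,100],[-26,-8.5,-2,0,0,0,100],[-30,-9.8,-2,0,0,0,100],[-34,-11,-2,0,0,0,100],[-38,-12.4,-2,0,0,0,100]])

```text
time_s: 7.33
eef_pos: [0.494, -0.129, 0.2768]
eef_rot: [-0.001, 0.707, 0.707, -0.0]
wrist_force: [0.4, -0.1, -0.8]
finger_gap: 0.0914
```

Request:
send_rows(moves=[[-3.5,-1.2,0,0,0,0,100],[-6.5,-2.2,0,0,0,0,100],[-9,-3,0,0,0,0,100],[-9,-3,0,0,0,0,100],[-9,-3,0,0,0,0,100],[-9,-3,0,0,0,0,100]])

```text
time_s: 7.83
eef_pos: [0.4652, -0.217, 0.277]
eef_rot: [-0.001, 0.707, 0.707, -0.0]
wrist_force: [0.2, 0.4, -0.1]
finger_gap: 0.0913
```

```bash
python3 look.py w6
```

```text
7.83 [ 0.4652 -0.217   0.277 ] [-8.000e-04  7.073e-01  7.070e-01 -2.000e-04] 0.0913 [ 0.2  0.4 -0.1]
red []
green []
blue [(1, [305, 0, 70, 23, 809], [339.6, 11.2]), (2, [293, 170, 63, 81, 1922], [323.2, 215.2])]
yellow [(2, [553, 193, 25, 75, 899], [566.2, 235.5])]
```

View pics/w6.png

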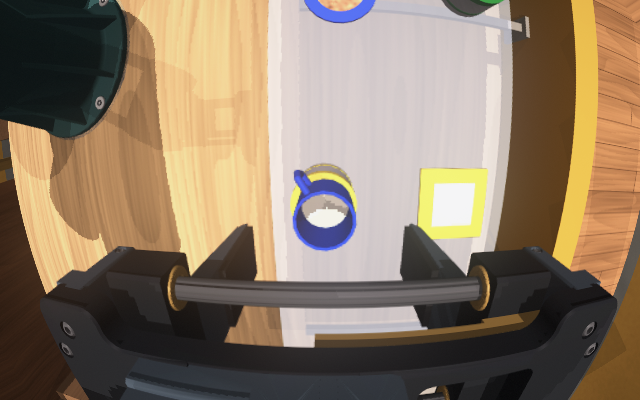

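Run:
```python
from h import *
T=np.load('pics/w6T.npy'); p=cv2.imread('pics/w6.png')
cv2.imwrite('pics/w6b.png',cv2.resize(p[155:260,270:385],None,fx=6,fy=6,interpolation=2)[:600])
c=onplane('wrist',[(420,168),(487,168),(486,237),(417,238)],.085,T); print(c.round(4),c.mean(0), [np.linalg.norm(c[i]-c[i-1]) for i in range(4)])
```

```text
[[ 0.5742 -0.1973  0.085 ]
 [ 0.6657 -0.1946  0.085 ]
 [ 0.6794 -0.2891  0.085 ]
 [ 0.5781 -0.2873  0.085 ]] [ 0.62435576 -0.24208756  0.085     ] [np.float64(0.09004465340977383), np.float64(0.09159482623435097), np.float64(0.09543001590051932), np.float64(0.10138340603879005)]
```

View pics/w6b.png

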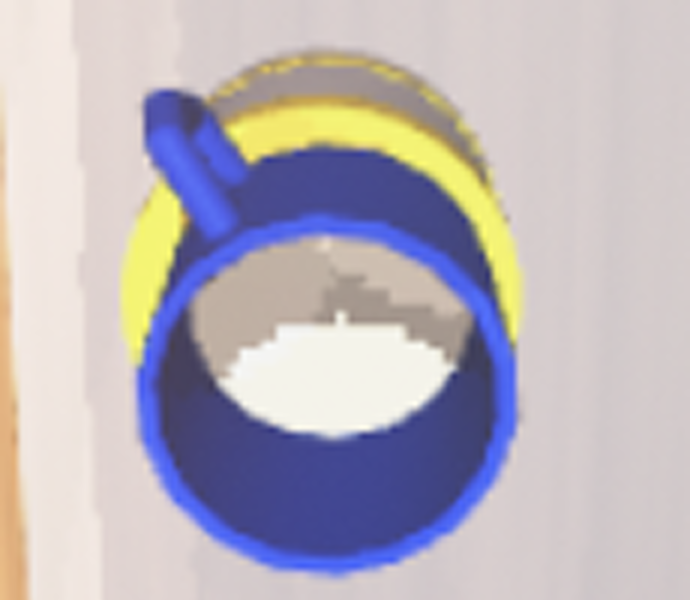

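Run:
```python
from h import *
T=np.load('pics/w6T.npy'); w=lambda l:np.array(l)/6+[270,155]
rim=[(138,394),(518,394),(328,213),(328,575),(200,265),(455,265),(185,515),(475,515)]
for z in (.189,.194,.199): print(z,circ(onplane('wrist',w(rim),z,T)))
h=onplane('wrist',w([(165,125),(220,230)]),.185,T); print(h, np.degrees(np.arctan2(*(h[0]-h[1])[[1,0]])))
c=circ(onplane('wrist',w(rim),.194,T))[0]; print(np.degrees(np.arctan2(h[:,1]-c[1],h[:,0]-c[0])))
```

```text
0.189 (array([ 0.4622, -0.2264,  0.0273]), np.float64(0.0006))
0.194 (array([ 0.4623, -0.2245,  0.0268]), np.float64(0.0005))
0.199 (array([ 0.4624, -0.2227,  0.0262]), np.float64(0.0005))
[[ 0.43962133 -0.18683849  0.185     ]
 [ 0.4470279  -0.20198383  0.185     ]] 116.06016135603446
[121.05513576 124.14796919]
```

Handle points to ~122° and mug centre is (0.462, −0.2247). Turn the jaws 32° to straddle it at right angles to the handle, then look again.

Request:
send_rows(moves=[[-0.4,-0.1,0,0,0,-7,100],[-0.75,-0.3,0,0,0,-14,100],[-0.75,-0.3,0,0,0,-21,100],[-0.75,-0.3,0,0,0,-28,100],[-0.75,-0.3,0,0,0,-32,100],[-0.75,-0.3,0,0,0,-32,100],[-0.75,-0.3,0,0,0,-32,100],[-0.75,-0.3,0,0,0,-32,100]])

```text
time_s: 8.55
eef_pos: [0.4627, -0.2244, 0.2778]
eef_rot: [-0.0, 0.486, 0.874, 0.0]
wrist_force: [0.4, 0.4, -0.0]
finger_gap: 0.0911
```

```bash
python3 look.py w7; python3 -c "
from h import *
p=cv2.imread('pics/w7.png'); cv2.imwrite('pics/w7b.png',cv2.resize(p[150:260,265:395],None,fx=5,fy=5,interpolation=2)); print(tool_T(observe())[:3,:3].round(3), observe()['joints'].round(2))"
```

```text
8.55 [ 0.4627 -0.2244  0.2778] [-1.000e-04  4.856e-01  8.742e-01  0.000e+00] 0.0911 [ 0.4  0.4 -0. ]
red [(1, [574, 0, 26, 11, 180], [587.7, 4.2])]
green [(1, [545, 67, 38, 55, 1620], [563.4, 94.1])]
blue [(1, [411, 0, 67, 60, 1616], [443.8, 29.9]), (2, [295, 153, 64, 88, 1666], [325.8, 208.9])]
yellow []
[[-0.529  0.849 -0.   ]
 [ 0.849  0.529  0.   ]
 [ 0.    -0.    -1.   ]] [-0.5   0.02  2.07  0.    1.06 -1.05]
```

View pics/w7b.png

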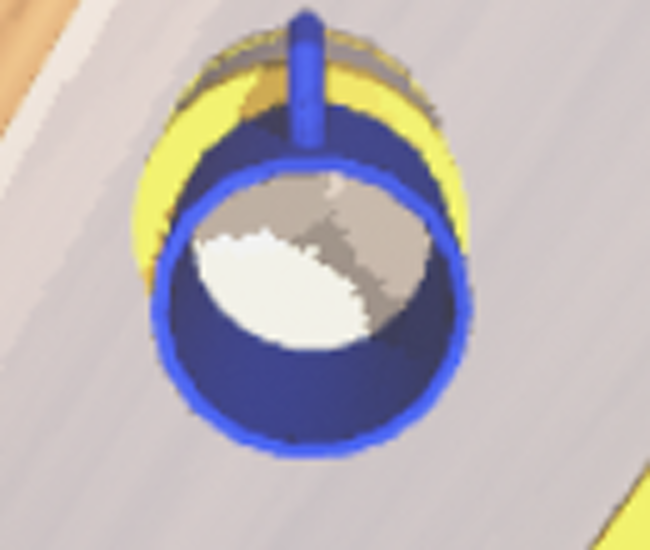

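Handle now lies across the jaws and rim centre is at (327,211), as with the red mug. Descend 11.3 cm and close.

Request:
send_rows(moves=[[0.1,0,2.5,0,0,0,100],[0.1,0,5,0,0,0,100],[0.1,0,7.5,0,0,0,100],[0.1,0,9.7,0,0,0,100],[0.1,0,11.3,0,0,0,100],[0.1,0,11.3,0,0,0,100],[0.1,0,11.3,0,0,0,100]])

```text
time_s: 9.18
eef_pos: [0.4618, -0.2239, 0.1647]
eef_rot: [-0.001, 0.485, 0.874, -0.0]
wrist_force: [-0.2, 0.1, 0.1]
finger_gap: 0.0913
```

Request:
send_rows(moves=[[0,0,0,0,0,0,70],[0,0,0,0,0,0,60],[0,0,0,0,0,0,50],[0,0,0,0,0,0,40],[0,0,0,0,0,0,30],[0,0,0,0,0,0,30],[0,0,0,0,0,0,30],[0,0,0,0,0,0,30]], newtons=15)

```text
time_s: 9.85
eef_pos: [0.4621, -0.2243, 0.1652]
eef_rot: [0.0, 0.485, 0.875, -0.0]
wrist_force: [-1.7, 0.3, 4.2]
finger_gap: 0.0521
```

Request:
send_rows(moves=[[0,0,-0.5,0,0,0,30],[0,0,-1.2,0,0,0,30],[0,0,-2.5,0,0,0,30],[0,0,-4,0,0,0,30],[0,0,-5.5,0,0,0,30],[0,0,-7,0,0,0,30],[0,0,-8,0,0,0,30],[0,0,-8,0,0,0,30],[0,0,-8,0,0,0,30]])

```text
time_s: 10.6
eef_pos: [0.4621, -0.2242, 0.2452]
eef_rot: [0.0, 0.485, 0.875, 0.0]
wrist_force: [-0.9, -0.4, -1.6]
finger_gap: 0.0522
```

```bash
python3 look.py w8
python3 - <<'E'
from h import *
p,d=get_image('side'); cv2.imwrite("pics/s8.png",cv2.resize(p[110:310,200:440,::-1],None,fx=3,fy=3,interpolation=2))
E
```

```text
10.6 [ 0.4621 -0.2242  0.2452] [4.000e-04 4.848e-01 8.746e-01 0.000e+00] 0.0522 [-0.9 -0.4 -1.6]
red []
green [(1, [564, 66, 37, 59, 1748], [581.9, 95.1])]
blue [(1, [420, 0, 71, 56, 1526], [455.0, 30.0]), (2, [275, 182, 107, 99, 2812], [331.5, 235.1]), (3, [304, 268, 65, 14, 337], [342.9, 277.3]), (10, [287, 308, 83, 18, 1027], [328.1, 315.5])]
yellow [(21, [572, 199, 51, 74, 1164], [600.4, 240.0])]
```

View pics/w8.png

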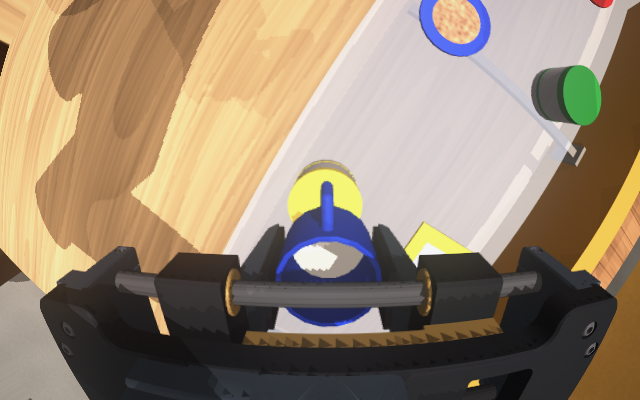

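View pics/s8.png

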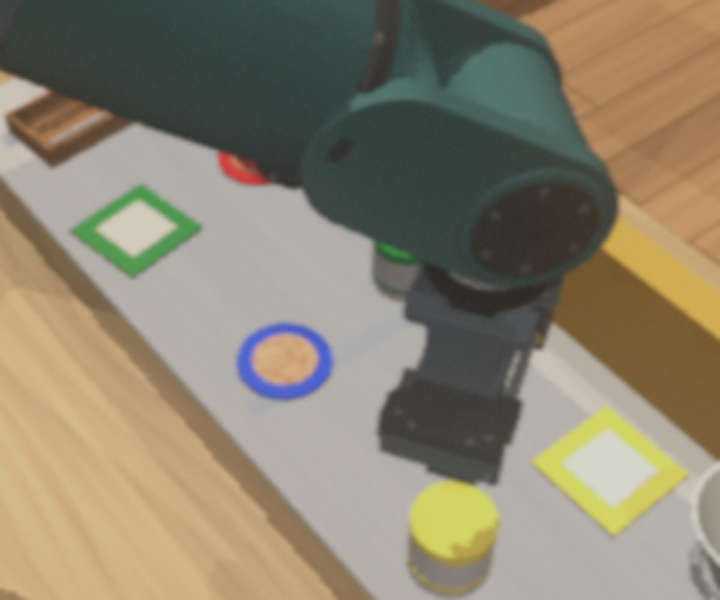

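Blue mug is held, yellow lid clear. Carry it toward the blue coaster, turning back to the square orientation.

Request:
send_rows(moves=[[1.5,1.2,0,0,0,4,30],[3.5,2.8,0,0,0,10,30],[5.5,4.5,0,0,0,16,30],[7.5,6.1,0,0,0,22,30],[9.5,7.7,0,0,0,28,30],[11.3,9.15,0,0,0,32,30],[11.3,9.15,0,0,0,32,30],[11.3,9.15,0,0,0,32,30],[11.3,9.15,0,0,0,32,30]])

```text
time_s: 11.45
eef_pos: [0.4795, -0.08, 0.2444]
eef_rot: [-0.0, 0.707, 0.708, -0.0]
wrist_force: [0.2, 0.4, -1.2]
finger_gap: 0.0524
```

```bash
python3 look.py w9
python3 - <<'E'
from h import *
T=np.load('pics/w9T.npy'); p=cv2.imread('pics/w9.png')[:,:,::-1].copy()
e=contour(p,'blue',(330,100)); print(e.mean(0))
for z in (.08,.085,.09): print(z,circ(onplane('wrist',e,z,T)))
E
```

```text
11.45 [ 0.4795 -0.08    0.2444] [-4.000e-04  7.065e-01  7.077e-01 -3.000e-04] 0.0524 [ 0.2  0.4 -1.2]
red []
green [(1, [465, 61, 57, 69, 2674], [495.0, 95.3])]
blue [(1, [286, 61, 83, 81, 2688], [326.9, 101.3]), (2, [276, 181, 106, 100, 3375], [328.3, 231.8]), (3, [291, 263, 82, 18, 570], [337.9, 274.1]), (4, [286, 307, 84, 19, 1017], [327.9, 315.4])]
yellow [(6, [562, 45, 49, 226, 4648], [590.6, 161.2]), (14, [281, 315, 59, 18, 541], [304.5, 326.9])]
[326.92672414 101.11206897]
0.08 (array([0.4779, 0.0142, 0.0425]), np.float64(0.0008))
0.085 (array([0.478 , 0.014 , 0.0418]), np.float64(0.0007))
0.09 (array([0.478 , 0.0138, 0.0411]), np.float64(0.0007))
```

View pics/w9.png

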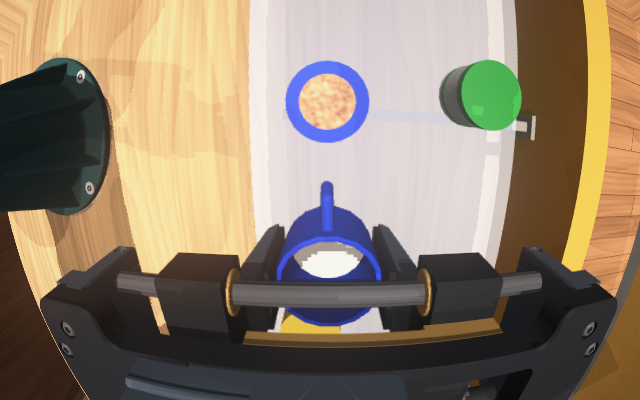

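Blue coaster at (0.478, 0.014). Go over and down.

Request:
send_rows(moves=[[2.5,0,0,0,0,0,30],[5.5,0,0,0,0,0,30],[8,-0.1,0,0,0,0,30],[9.4,-0.15,2,0,0,0,30],[9.4,-0.15,5,0,0,0,30],[9.4,-0.15,8,0,0,0,30],[9.4,-0.15,10.5,0,0,0,30],[9.4,-0.15,12,0,0,0,30],[9.4,-0.15,12.6,0,0,0,30],[9.4,-0.15,12.6,0,0,0,30]])

```text
time_s: 12.33
eef_pos: [0.4775, 0.0135, 0.1177]
eef_rot: [-0.001, 0.707, 0.707, -0.001]
wrist_force: [-0.4, -0.8, -1.6]
finger_gap: 0.0523
```

Request:
send_rows(moves=[[0,0,0.3,0,0,0,30],[0,0,0.6,0,0,0,30],[0,0,0.8,0,0,0,30],[0,0,0.8,0,0,0,30],[0,0,0.8,0,0,0,30]])

```text
time_s: 12.75
eef_pos: [0.4785, 0.0141, 0.1113]
eef_rot: [0.0, 0.707, 0.707, 0.0]
wrist_force: [0.3, 0.5, -1.1]
finger_gap: 0.052
```

```bash
python3 look.py w10
```

```text
12.75 [0.4785 0.0141 0.1113] [2.000e-04 7.071e-01 7.071e-01 2.000e-04] 0.052 [ 0.3  0.5 -1.1]
red []
green [(1, [542, 196, 69, 80, 3696], [580.3, 235.9])]
blue [(1, [264, 177, 127, 105, 7112], [328.5, 224.5]), (4, [286, 307, 84, 19, 1026], [327.9, 315.4])]
yellow []
```

View pics/w10.png

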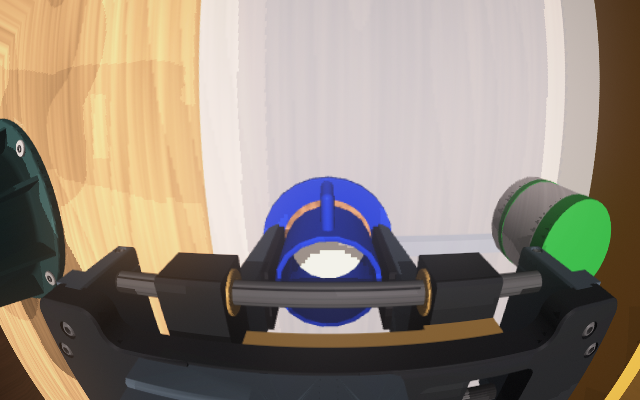

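Centred. Lower the last 3 mm in small steps.

Request:
send_rows(moves=[[0,0,0.1,0,0,0,30],[0,0,0.2,0,0,0,30],[0,0,0.3,0,0,0,30],[0,0,0.35,0,0,0,30],[0,0,0.35,0,0,0,30],[0,0,0.35,0,0,0,30]])

```text
time_s: 13.3
eef_pos: [0.4781, 0.0142, 0.1079]
eef_rot: [-0.0, 0.707, 0.707, -0.0]
wrist_force: [-6.6, -0.2, 13.5]
finger_gap: 0.0525
```

Contact (13.5 N). Back up a hair and release.

Request:
send_rows(moves=[[0,0,-0.05,0,0,0,30],[0,0,-0.05,0,0,0,62],[0,0,-0.05,0,0,0,70],[0,0,-0.05,0,0,0,80],[0,0,-0.05,0,0,0,95],[0,0,-0.05,0,0,0,95],[0,0,-0.05,0,0,0,95]])

```text
time_s: 13.88
eef_pos: [0.4782, 0.0141, 0.1079]
eef_rot: [-0.0, 0.707, 0.707, -0.0]
wrist_force: [0.9, -0.3, -0.0]
finger_gap: 0.0857
```

Request:
send_rows(moves=[[0,0,-1,0,0,0,95],[0,0,-3,0,0,0,95],[0,0,-6,0,0,0,100],[0,0,-9,0,0,0,100],[0,0,-12,0,0,0,100],[0,0,-15,0,0,0,100],[0,0,-15,0,0,0,100],[0,0,-15,0,0,0,100]])

```text
time_s: 14.55
eef_pos: [0.479, 0.0142, 0.2601]
eef_rot: [0.001, 0.707, 0.707, 0.001]
wrist_force: [0.7, -0.0, -1.0]
finger_gap: 0.0914
```

```bash
python3 look.py w11
python3 - <<'E'
from h import *
T=np.load('pics/w11T.npy'); p=cv2.imread('pics/w11.png')
cv2.imwrite('pics/w11b.png',cv2.resize(p[140:240,270:385],None,fx=6,fy=6,interpolation=2))
q,d=get_image('side'); cv2.imwrite("pics/s11.png",cv2.resize(q[110:310,200:440,::-1],None,fx=3,fy=3,interpolation=2))
E
```

```text
14.55 [0.479  0.0142 0.2601] [0.0014 0.7071 0.7071 0.0013] 0.0914 [ 0.7 -0.  -1. ]
red [(1, [418, 0, 63, 24, 738], [451.7, 12.1])]
green [(1, [448, 157, 56, 63, 2675], [475.6, 188.3])]
blue [(1, [289, 148, 75, 77, 2918], [326.5, 184.7])]
yellow []
```

View pics/w11.png

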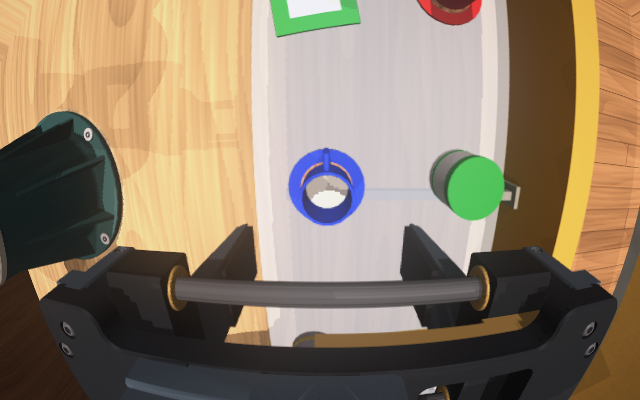

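View pics/w11b.png

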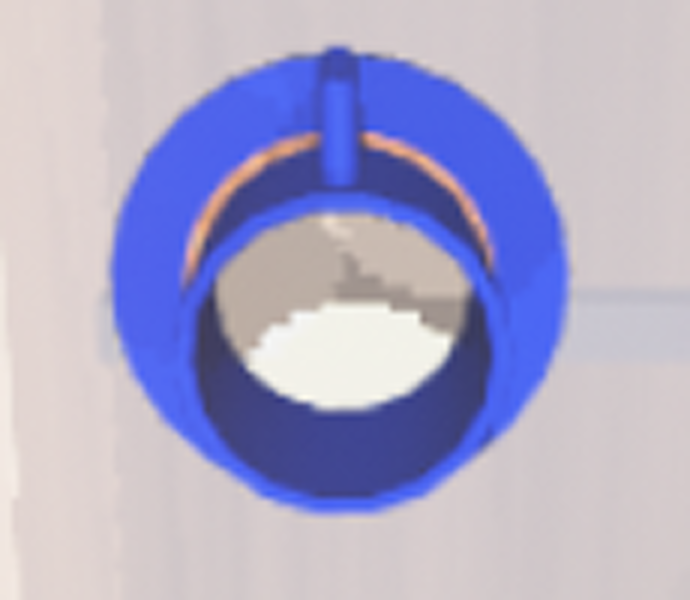

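View pics/s11.png

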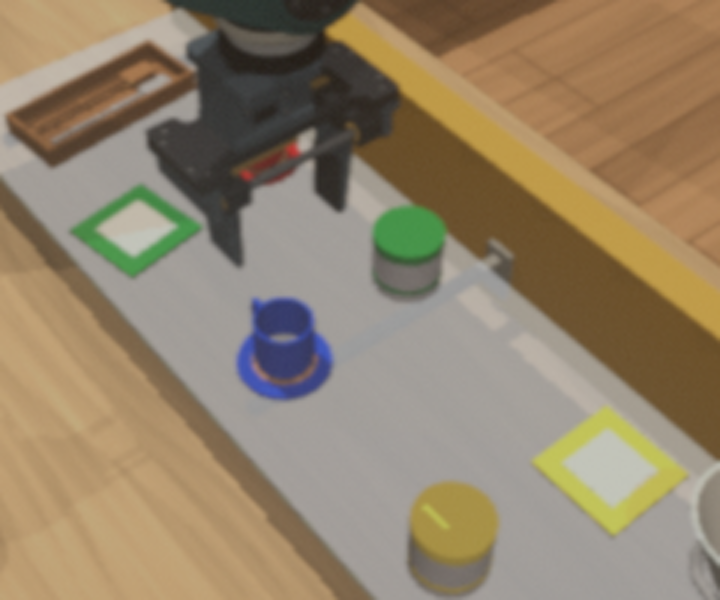

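Both mugs are centred on their coasters (cork crescents symmetric). Now the green tin; move over it and measure the lid.

Request:
send_rows(moves=[[0.5,3,0,0,0,0,100],[1,7,0,0,0,0,100],[1.3,11,0,0,0,0,100],[1.3,14,0,0,0,0,100],[1.3,15.1,0,0,0,0,100],[1.3,15.1,0,0,0,0,100],[1.3,15.1,0,0,0,0,100]])

```text
time_s: 15.23
eef_pos: [0.6281, 0.0271, 0.2563]
eef_rot: [-0.001, 0.707, 0.707, -0.001]
wrist_force: [-1.6, 0.3, 0.5]
finger_gap: 0.0913
```

```bash
python3 look.py w12
python3 - <<'E'
from h import *
T=np.load('pics/w12T.npy'); p=cv2.imread('pics/w12.png')
cv2.imwrite('pics/w12b.png',cv2.resize(p[140:260,265:395],None,fx=5,fy=5,interpolation=2))
h=cv2.cvtColor(p,cv2.COLOR_BGR2HSV);
E
```

```text
15.23 [0.6281 0.0271 0.2563] [-0.001   0.7071  0.7071 -0.001 ] 0.0913 [-1.6  0.3  0.5]
red [(1, [282, 0, 75, 25, 962], [319.0, 12.2])]
green [(1, [149, 0, 75, 61, 1867], [184.5, 30.5]), (2, [296, 169, 69, 66, 2984], [333.2, 205.3])]
blue [(1, [162, 164, 74, 73, 2422], [202.1, 200.1])]
yellow [(1, [441, 158, 48, 117, 3476], [463.7, 212.7])]
```

View pics/w12b.png

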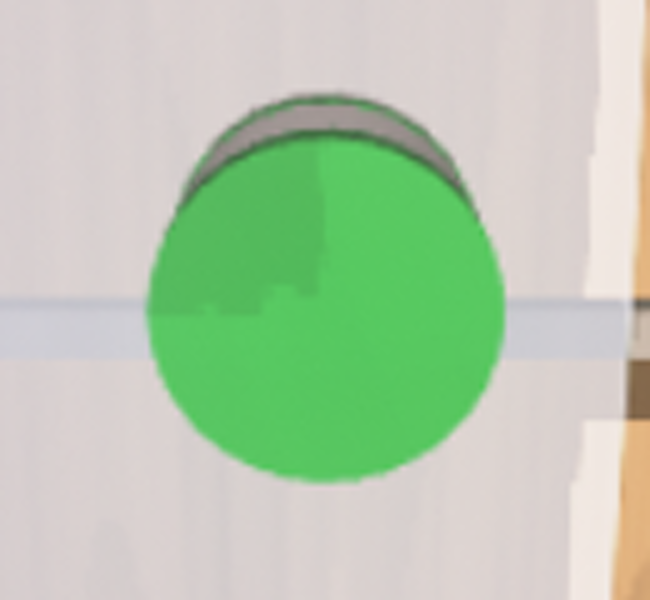

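Run:
```python
from h import *
T=np.load('pics/w12T.npy'); w=lambda l:np.array(l)/5+[265,140]
lid=[(147,312),(506,312),(326,483),(326,138),(190,195),(463,195),(205,440),(450,440)]
for z in (.137,.142,.147): print(z,circ(onplane('wrist',w(lid),z,T)))
p=cv2.imread('pics/w12.png')
cv2.imwrite('pics/w12t.png',cv2.resize(p[0:75,135:240],None,fx=6,fy=6,interpolation=2))
```

```text
0.137 (array([0.63  , 0.0249, 0.0343]), np.float64(0.0004))
0.142 (array([0.63  , 0.0264, 0.0337]), np.float64(0.0004))
0.147 (array([0.6299, 0.0279, 0.0331]), np.float64(0.0004))
```

View pics/w12t.png

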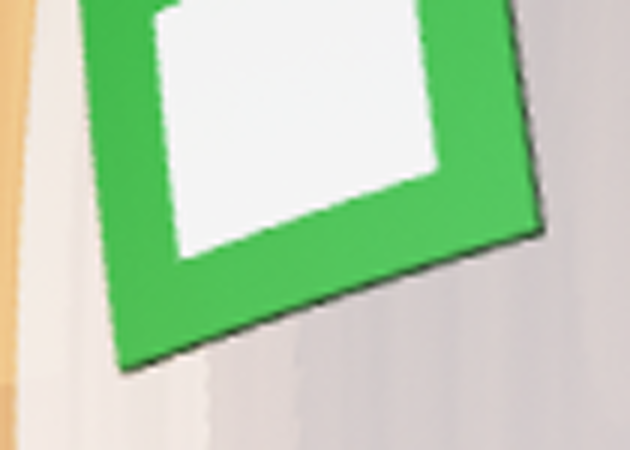

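Tin at (0.630, 0.027), right under the jaws. Descend and grip.

Request:
send_rows(moves=[[0,0,2.5,0,0,0,100],[0,0,5.5,0,0,0,100],[0,0,8.5,0,0,0,100],[0,0,11,0,0,0,100],[0,0,13,0,0,0,100],[0,0,14.2,0,0,0,100],[0,0,14.2,0,0,0,100],[0,0,14.2,0,0,0,100]])

```text
time_s: 15.95
eef_pos: [0.6287, 0.0271, 0.1163]
eef_rot: [-0.0, 0.707, 0.707, -0.0]
wrist_force: [0.3, 0.4, 1.5]
finger_gap: 0.0913
```

Request:
send_rows(moves=[[0,0,0,0,0,0,80],[0,0,0,0,0,0,70],[0,0,0,0,0,0,60],[0,0,0,0,0,0,50],[0,0,0,0,0,0,45],[0,0,0,0,0,0,45],[0,0,0,0,0,0,45],[0,0,0,0,0,0,45]], newtons=22)

```text
time_s: 16.62
eef_pos: [0.6296, 0.0272, 0.1167]
eef_rot: [0.0, 0.707, 0.707, 0.0]
wrist_force: [-2.3, 0.2, 8.3]
finger_gap: 0.0656
```

Request:
send_rows(moves=[[0,0,-0.5,0,0,0,45],[0,0,-1.2,0,0,0,45],[0,0,-2.5,0,0,0,45],[0,0,-4,0,0,0,45],[0,0,-5.5,0,0,0,45],[0,0,-7,0,0,0,45],[0,0,-9,0,0,0,45],[0,0,-10,0,0,0,45],[0,0,-10,0,0,0,45],[0,0,-10,0,0,0,45]])

```text
time_s: 17.45
eef_pos: [0.6293, 0.0272, 0.2164]
eef_rot: [0.0, 0.707, 0.707, 0.0]
wrist_force: [0.1, 0.1, -2.0]
finger_gap: 0.0654
```

```bash
python3 look.py w13
```

```text
17.45 [0.6293 0.0272 0.2164] [4.000e-04 7.071e-01 7.071e-01 4.000e-04] 0.0654 [ 0.1  0.1 -2. ]
red [(1, [282, 0, 69, 14, 669], [315.3, 5.2])]
green [(1, [130, 0, 80, 57, 1922], [166.5, 27.3]), (2, [264, 222, 130, 60, 6057], [328.7, 255.1]), (3, [276, 308, 105, 24, 1738], [327.8, 317.7])]
blue [(1, [141, 171, 83, 81, 3090], [184.7, 212.3])]
yellow [(3, [457, 191, 31, 62, 718], [469.0, 232.1])]
```

View pics/w13.png

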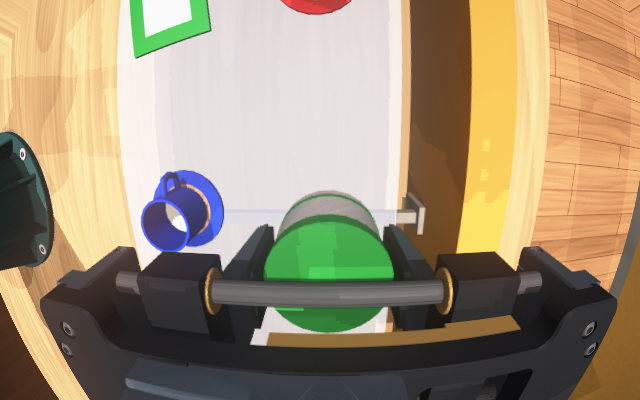

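Green tin is held level (0.0654 gap). Carry it toward the green tile and measure.

Request:
send_rows(moves=[[1.2,-2,0,0,0,0,45],[3,-5,0,0,0,0,45],[4.8,-8,0,0,0,0,45],[6.6,-11,0,0,0,0,45],[8.2,-13.8,0,0,0,0,45],[9.6,-16,0,0,0,0,45],[10.3,-16.8,0,0,0,0,45],[10.3,-16.8,0,0,0,0,45],[10.3,-16.8,0,0,0,0,45],[10.3,-16.8,0,0,0,0,45]])

```text
time_s: 18.33
eef_pos: [0.4621, 0.1298, 0.2158]
eef_rot: [0.0, 0.707, 0.707, -0.0]
wrist_force: [0.2, -0.4, -2.2]
finger_gap: 0.0655
```

```bash
python3 look.py w14
python3 - <<'E'
from h import *
T=np.load('pics/w13T.npy')
for dz in (.0203,.0253,.03): print('lid',circ(onplane('wrist',[(264,277),(394,277),(329,333),(329,213),(280,238),(378,238),(290,322),(368,322)],T[2,3]+dz,T)),T[:3,3])
p=cv2.imread('pics/w14.png'); cv2.imwrite('pics/w14t.png',cv2.resize(p[20:190,240:420],None,fx=3.5,fy=3.5,interpolation=2)[:600])
E
```

```text
18.33 [0.4621 0.1298 0.2158] [ 1.000e-04  7.072e-01  7.071e-01 -0.000e+00] 0.0655 [ 0.2 -0.4 -2.2]
red [(1, [446, 34, 89, 92, 3034], [485.2, 82.9])]
green [(1, [264, 222, 130, 60, 5848], [329.8, 255.2]), (6, [276, 308, 105, 25, 1778], [328.3, 317.9])]
blue [(1, [343, 320, 29, 13, 154], [362.2, 328.3])]
yellow []
lid (array([0.6299, 0.0248, 0.0355]), np.float64(0.0024)) [0.62933865 0.02716471 0.21638942]
lid (array([0.6299, 0.0278, 0.0342]), np.float64(0.0023)) [0.62933865 0.02716471 0.21638942]
lid (array([0.6298, 0.0307, 0.033 ]), np.float64(0.0022)) [0.62933865 0.02716471 0.21638942]
```

View pics/w14t.png

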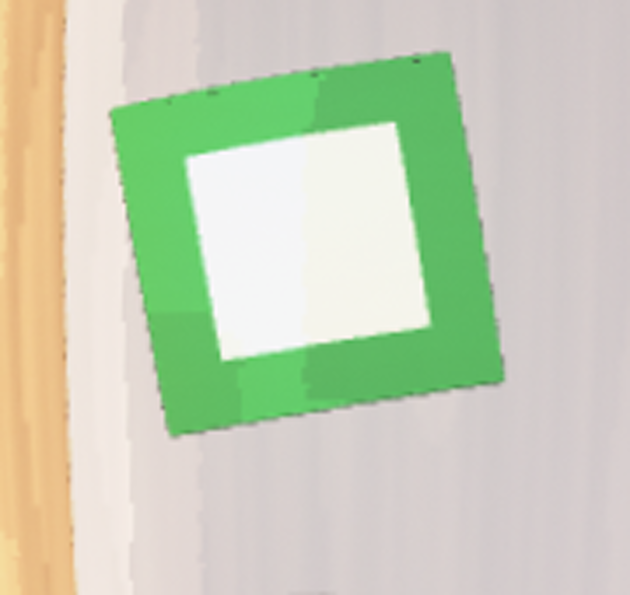

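Outer corners in the zoom: (109,108), (450,52), (504,380), (172,436); inner (186,157), (396,122), (430,325), (222,360).

Run:
```python
from h import *
T=np.load('pics/w14T.npy'); w=lambda l:np.array(l)/3.5+[240,20]
for z in (.08,.085,.09):
  for q in ([(109,108),(450,52),(504,380),(172,436)],[(186,157),(396,122),(430,325),(222,360)]):
    c=onplane('wrist',w(q),z,T); print(z,c.mean(0).round(4),[np.linalg.norm(c[i]-c[i-1]).round(4) for i in range(4)])
```

```text
0.08 [0.4623 0.2353 0.08  ] [np.float64(0.0933), np.float64(0.0934), np.float64(0.0926), np.float64(0.0924)]
0.08 [0.4622 0.2353 0.08  ] [np.float64(0.057), np.float64(0.0571), np.float64(0.0568), np.float64(0.0571)]
0.085 [0.4623 0.2349 0.085 ] [np.float64(0.0917), np.float64(0.0918), np.float64(0.091), np.float64(0.0908)]
0.085 [0.4622 0.2349 0.085 ] [np.float64(0.056), np.float64(0.0562), np.float64(0.0558), np.float64(0.0562)]
0.09 [0.4623 0.2346 0.09  ] [np.float64(0.0901), np.float64(0.0902), np.float64(0.0895), np.float64(0.0892)]
0.09 [0.4622 0.2345 0.09  ] [np.float64(0.0551), np.float64(0.0552), np.float64(0.0549), np.float64(0.0552)]
```

Tile centre (0.4623, 0.235), height 0.085 confirmed by the sizes. Go over and down.

Request:
send_rows(moves=[[2,0,0,0,0,0,45],[5,0,0,0,0,0,45],[8,0,0,0,0,0,45],[10,0,0.5,0,0,0,45],[10.5,0,2,0,0,0,45],[10.5,0,4.5,0,0,0,45],[10.5,0,6.5,0,0,0,45],[10.5,0,8,0,0,0,45],[10.5,0,8.5,0,0,0,45],[10.5,0,8.5,0,0,0,45]])

```text
time_s: 19.22
eef_pos: [0.4612, 0.2345, 0.1297]
eef_rot: [-0.0, 0.707, 0.707, -0.001]
wrist_force: [-0.3, -0.1, -2.6]
finger_gap: 0.0655
```

Request:
send_rows(moves=[[0,0,0.2,0,0,0,45],[0,0,0.4,0,0,0,45],[0,0,0.5,0,0,0,45],[0,0,0.5,0,0,0,45],[0,0,0.5,0,0,0,45]])

```text
time_s: 19.63
eef_pos: [0.4615, 0.2352, 0.1264]
eef_rot: [0.0, 0.707, 0.707, 0.0]
wrist_force: [1.2, 0.1, -2.0]
finger_gap: 0.0657
```

```bash
python3 look.py w15
```

```text
19.63 [0.4615 0.2352 0.1264] [1.000e-04 7.071e-01 7.071e-01 3.000e-04] 0.0657 [ 1.2  0.1 -2. ]
red [(1, [479, 159, 113, 109, 8203], [535.4, 212.8])]
green [(4, [296, 178, 96, 56, 1309], [364.8, 199.0]), (18, [270, 209, 14, 27, 197], [276.4, 219.6]), (19, [264, 216, 130, 66, 6288], [328.5, 254.5]), (24, [276, 308, 105, 24, 1740], [327.9, 317.7])]
blue []
yellow []
```

View pics/w15.png

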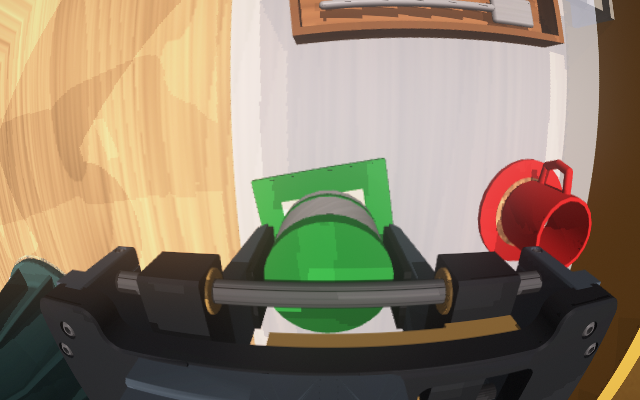

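Tin hangs about 5 mm over the tile, in line. Lower.

Request:
send_rows(moves=[[0,0.05,0.15,0,0,0,45],[0,0.05,0.25,0,0,0,45],[0,0.05,0.35,0,0,0,45],[0,0.05,0.42,0,0,0,45],[0,0.05,0.42,0,0,0,45],[0,0.05,0.42,0,0,0,45]])

```text
time_s: 20.18
eef_pos: [0.4617, 0.2351, 0.1217]
eef_rot: [-0.0, 0.707, 0.707, -0.0]
wrist_force: [-0.4, -0.2, -0.4]
finger_gap: 0.0654
```

Request:
send_rows(moves=[[0,0,0.05,0,0,0,45],[0,0,0.07,0,0,0,45],[0,0,0.07,0,0,0,45]])

```text
time_s: 20.43
eef_pos: [0.4617, 0.2352, 0.1217]
eef_rot: [-0.0, 0.707, 0.707, -0.0]
wrist_force: [-6.4, -1.9, 14.9]
finger_gap: 0.0654
```

Firm contact. Release and rise.

Request:
send_rows(moves=[[0,0,-0.05,0,0,0,45],[0,0,-0.05,0,0,0,75],[0,0,-0.05,0,0,0,80],[0,0,-0.05,0,0,0,90],[0,0,-0.05,0,0,0,100],[0,0,-0.05,0,0,0,100],[0,0,-0.05,0,0,0,100]])

```text
time_s: 21.02
eef_pos: [0.4618, 0.2352, 0.1215]
eef_rot: [-0.0, 0.707, 0.707, 0.0]
wrist_force: [0.9, 0.7, 1.0]
finger_gap: 0.0914
```

Request:
send_rows(moves=[[0,0,-1,0,0,0,100],[0,0,-3,0,0,0,100],[0,0,-6,0,0,0,100],[0,0,-9,0,0,0,100],[0,0,-12,0,0,0,100],[0,0,-14,0,0,0,100],[0,0,-14,0,0,0,100],[0,0,-14,0,0,0,100]])

```text
time_s: 21.68
eef_pos: [0.4622, 0.2354, 0.2631]
eef_rot: [0.0, 0.707, 0.707, 0.001]
wrist_force: [-0.3, 0.3, -0.5]
finger_gap: 0.0911
```

```bash
python3 look.py w16
python3 - <<'E'
import cv2
p=cv2.imread('pics/w16.png'); cv2.imwrite('pics/w16b.png',cv2.resize(p[130:250,265:395],None,fx=5,fy=5,interpolation=2))
E
```

```text
21.68 [0.4622 0.2354 0.2631] [5.000e-04 7.071e-01 7.071e-01 1.300e-03] 0.0911 [-0.3  0.3 -0.5]
red [(1, [426, 139, 74, 71, 2673], [461.3, 176.3])]
green [(2, [302, 165, 70, 70, 3415], [336.4, 200.7])]
blue [(1, [309, 316, 59, 32, 551], [336.4, 325.0])]
yellow []
```

View pics/w16b.png

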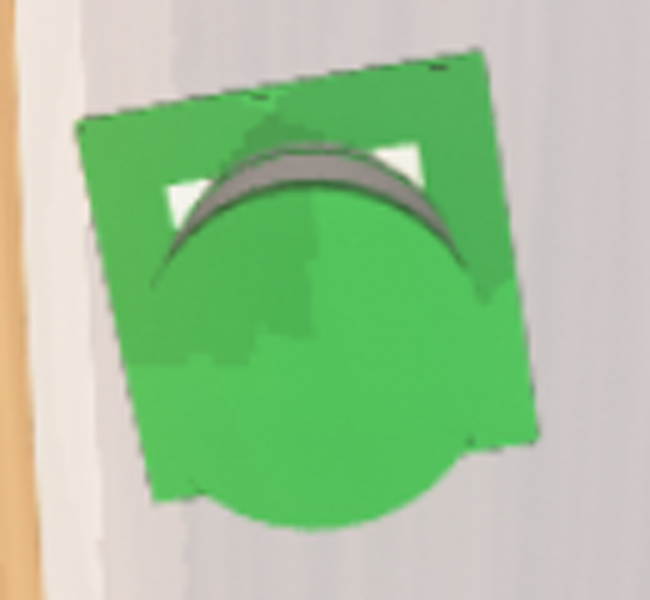

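Run:
```python
from h import *
T=np.load('pics/w16T.npy'); w=lambda l:np.array(l)/5+[265,130]
print(onplane('wrist',w([(78,122),(483,50),(540,437),(153,500)]),.085,T).mean(0))
print(circ(onplane('wrist',w([(315,188),(315,530),(210,495),(465,455),(190,240),(450,250)]),.147,T)))
print(observe()['joints'].round(2))
```

```text
[0.46220249 0.2352283  0.085     ]
(array([0.4627, 0.2346, 0.0333]), np.float64(0.0004))
[0.43 0.04 2.08 0.   1.02 0.43]
```

Tin is within ~1 mm of the tile centre. On to the yellow tin.

Request:
send_rows(moves=[[-2.5,0,0,0,0,0,100],[-6,0,0,0,0,0,100],[-10,0,0,0,0,0,100],[-14,0,0,0,0,0,100],[-18,0,0,0,0,0,100],[-22,0,0,0,0,0,100],[-26,0,0,0,0,0,100],[-30,0,0,0,0,0,100],[-34,0,0,0,0,0,100],[-38,0,0,0,0,0,100]])

```text
time_s: 22.57
eef_pos: [0.4606, -0.1466, 0.2604]
eef_rot: [-0.001, 0.707, 0.707, -0.0]
wrist_force: [0.5, 1.1, -0.3]
finger_gap: 0.0909
```

Request:
send_rows(moves=[[-3.5,0,0,0,0,0,100],[-6.5,0,0,0,0,0,100],[-8,0,0,0,0,0,100],[-8,0,0,0,0,0,100],[-8,0,0,0,0,0,100],[-8,0,0,0,0,0,100]])

```text
time_s: 23.07
eef_pos: [0.4613, -0.2239, 0.2607]
eef_rot: [-0.001, 0.707, 0.707, -0.0]
wrist_force: [0.1, 1.1, -0.3]
finger_gap: 0.0913
```

```bash
python3 look.py w17
python3 - <<'E'
import cv2
p=cv2.imread('pics/w17.png'); cv2.imwrite('pics/w17b.png',cv2.resize(p[140:260,265:395],None,fx=5,fy=5,interpolation=2))
E
```

```text
23.07 [ 0.4613 -0.2239  0.2607] [-8.000e-04  7.071e-01  7.071e-01 -2.000e-04] 0.0913 [ 0.1  1.1 -0.3]
red []
green []
blue [(1, [314, 0, 61, 13, 541], [344.2, 4.9])]
yellow []
```

View pics/w17b.png

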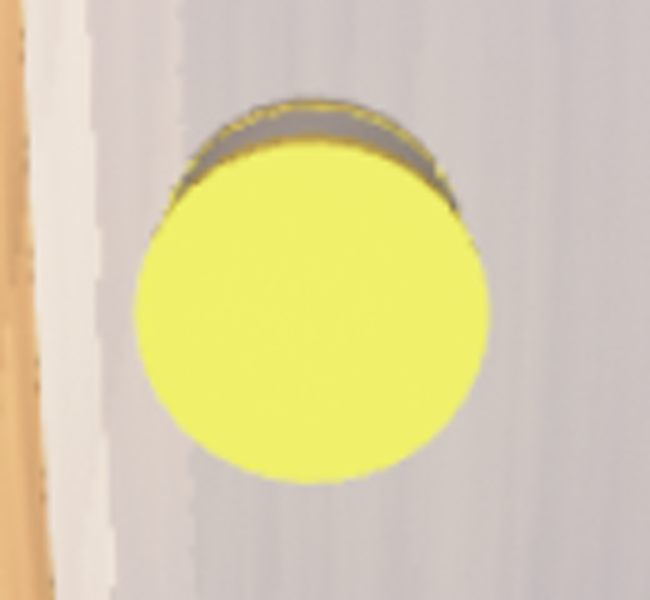

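Run:
```python
from h import *
T=np.load('pics/w17T.npy'); w=lambda l:np.array(l)/5+[265,140]
print(circ(onplane('wrist',w([(134,315),(490,315),(312,485),(312,142),(180,205),(450,205),(190,440),(435,440)]),.142,T)))
```

```text
(array([ 0.4607, -0.2266,  0.0338]), np.float64(0.0005))
```

Tin at (0.461, −0.226). Descend and grip.

Request:
send_rows(moves=[[-0.15,-0.1,2.5,0,0,0,100],[-0.15,-0.1,5.5,0,0,0,100],[-0.15,-0.1,8.5,0,0,0,100],[-0.15,-0.1,11,0,0,0,100],[-0.15,-0.1,13,0,0,0,100],[-0.15,-0.1,14.4,0,0,0,100],[-0.15,-0.1,14.4,0,0,0,100],[-0.15,-0.1,14.4,0,0,0,100]])

```text
time_s: 23.78
eef_pos: [0.4606, -0.2254, 0.1173]
eef_rot: [-0.001, 0.707, 0.708, -0.0]
wrist_force: [0.1, -1.3, -0.6]
finger_gap: 0.0912
```

Request:
send_rows(moves=[[0,0,0,0,0,0,80],[0,0,0,0,0,0,70],[0,0,0,0,0,0,60],[0,0,0,0,0,0,50],[0,0,0,0,0,0,45],[0,0,0,0,0,0,45],[0,0,0,0,0,0,45],[0,0,0,0,0,0,45]], newtons=22)

```text
time_s: 24.45
eef_pos: [0.4609, -0.2265, 0.1182]
eef_rot: [0.0, 0.707, 0.707, 0.0]
wrist_force: [-2.4, 1.4, 7.6]
finger_gap: 0.0655
```

Request:
send_rows(moves=[[0,0,-0.5,0,0,0,45],[0,0,-1.2,0,0,0,45],[0,0,-2.5,0,0,0,45],[0,0,-4,0,0,0,45],[0,0,-5.5,0,0,0,45],[0,0,-7,0,0,0,45],[0,0,-9,0,0,0,45],[0,0,-10,0,0,0,45],[0,0,-10,0,0,0,45],[0,0,-10,0,0,0,45]])

```text
time_s: 25.28
eef_pos: [0.4608, -0.2264, 0.2177]
eef_rot: [0.0, 0.707, 0.707, 0.0]
wrist_force: [0.2, 0.6, -3.3]
finger_gap: 0.0658
```

```bash
python3 look.py w18
```

```text
25.28 [ 0.4608 -0.2264  0.2177] [5.000e-04 7.071e-01 7.071e-01 1.000e-04] 0.0658 [ 0.2  0.6 -3.3]
red []
green []
blue []
yellow [(19, [265, 218, 129, 64, 5014], [325.4, 252.6])]
```

View pics/w18.png

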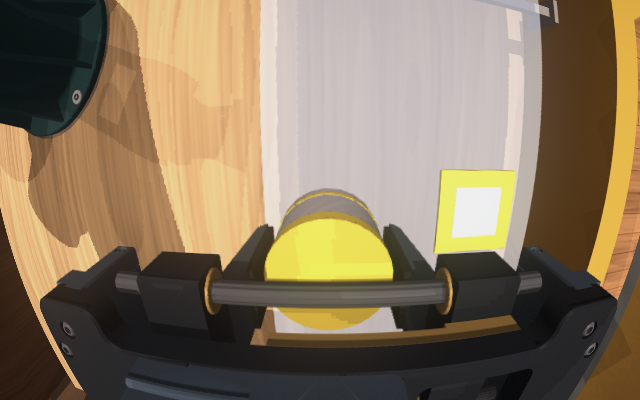

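Yellow tin held level. Shift 4 cm to −y to see the whole yellow tile (now its lower right corner at ~(509,248) is hidden).

Request:
send_rows(moves=[[-1.5,0,-0.5,0,0,0,45],[-3,0,-1,0,0,0,45],[-4,0,-1,0,0,0,45],[-4,0,-1,0,0,0,45],[-4,0,-1,0,0,0,45],[-4,0,-1,0,0,0,45]])

```text
time_s: 25.83
eef_pos: [0.4604, -0.2662, 0.2269]
eef_rot: [-0.0, 0.707, 0.707, -0.0]
wrist_force: [-0.2, -0.2, -3.1]
finger_gap: 0.0656
```

```bash
python3 look.py w19
python3 - <<'E'
from h import *
p=cv2.imread('pics/w19.png'); cv2.imwrite('pics/w19t.png',cv2.resize(p[120:240,410:540],None,fx=5,fy=5,interpolation=2))
E
```

```text
25.83 [ 0.4604 -0.2662  0.2269] [-5.000e-04  7.073e-01  7.069e-01 -1.000e-04] 0.0656 [-0.2 -0.2 -3.1]
red []
green []
blue []
yellow [(17, [264, 218, 129, 64, 5136], [325.5, 252.4]), (32, [283, 312, 56, 18, 423], [312.1, 318.4])]
```

View pics/w19t.png

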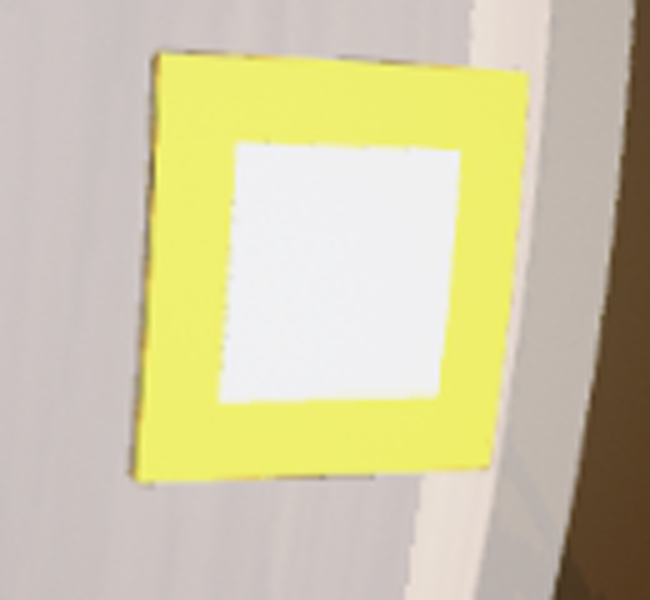

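Outer corners (157,52), (528,73), (490,468), (136,482); inner (236,143), (460,150), (438,397), (220,402).

Run:
```python
from h import *
T=np.load('pics/w19T.npy'); w=lambda l:np.array(l)/5+[410,120]
for z in (.08,.085,.09):
  for q in ([(157,52),(528,73),(490,468),(136,482)],[(236,143),(460,150),(438,397),(220,402)]):
    c=onplane('wrist',w(q),z,T); print(z,c.mean(0).round(4),[np.linalg.norm(c[i]-c[i-1]).round(4) for i in range(4)])
```

```text
0.08 [ 0.6253 -0.244   0.08  ] [np.float64(0.0935), np.float64(0.0936), np.float64(0.0933), np.float64(0.0936)]
0.08 [ 0.6258 -0.2443  0.08  ] [np.float64(0.0569), np.float64(0.0569), np.float64(0.0571), np.float64(0.057)]
0.085 [ 0.6226 -0.243   0.085 ] [np.float64(0.0919), np.float64(0.0921), np.float64(0.0918), np.float64(0.092)]
0.085 [ 0.6231 -0.2433  0.085 ] [np.float64(0.056), np.float64(0.056), np.float64(0.0562), np.float64(0.0561)]
0.09 [ 0.62  -0.242  0.09 ] [np.float64(0.0904), np.float64(0.0906), np.float64(0.0902), np.float64(0.0905)]
0.09 [ 0.6204 -0.2423  0.09  ] [np.float64(0.0551), np.float64(0.0551), np.float64(0.0553), np.float64(0.0552)]
```

Tile at (0.6228, −0.2432), size check confirms height 0.085. Carry over.

Request:
send_rows(moves=[[1,1.5,0,0,0,0,45],[2,4.5,0,0,0,0,45],[2.3,8,0,0,0,0,45],[2.3,11.5,0,0,0,0,45],[2.3,14.5,0,0,0,0,45],[2.3,16.2,0,0,0,0,45],[2.3,16.2,2,0,0,0,45],[2.3,16.2,4,0,0,0,45],[2.3,16.2,5,0,0,0,45],[2.3,16.2,5,0,0,0,45]])

```text
time_s: 26.72
eef_pos: [0.6213, -0.2424, 0.1748]
eef_rot: [-0.002, 0.707, 0.707, -0.001]
wrist_force: [0.1, -0.8, -2.9]
finger_gap: 0.0655
```

```bash
python3 look.py w20
python3 - <<'E'
from h import *
q,d=get_image('side'); cv2.imwrite("pics/s20.png",cv2.resize(q[180:360,280:520,::-1],None,fx=3.2,fy=3.2,interpolation=2))
E
```

```text
26.72 [ 0.6213 -0.2424  0.1748] [-0.002   0.707   0.7072 -0.0008] 0.0655 [ 0.1 -0.8 -2.9]
red []
green []
blue []
yellow [(1, [498, 79, 63, 191, 2707], [539.5, 187.4]), (10, [265, 212, 129, 70, 3590], [332.1, 253.0]), (18, [278, 307, 101, 23, 1281], [326.7, 316.9])]
```

View pics/w20.png

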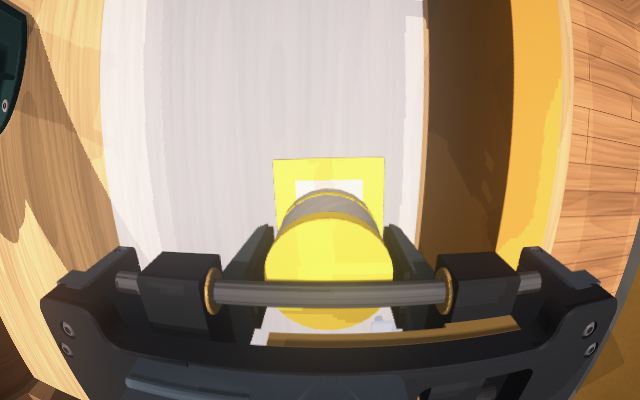

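View pics/s20.png

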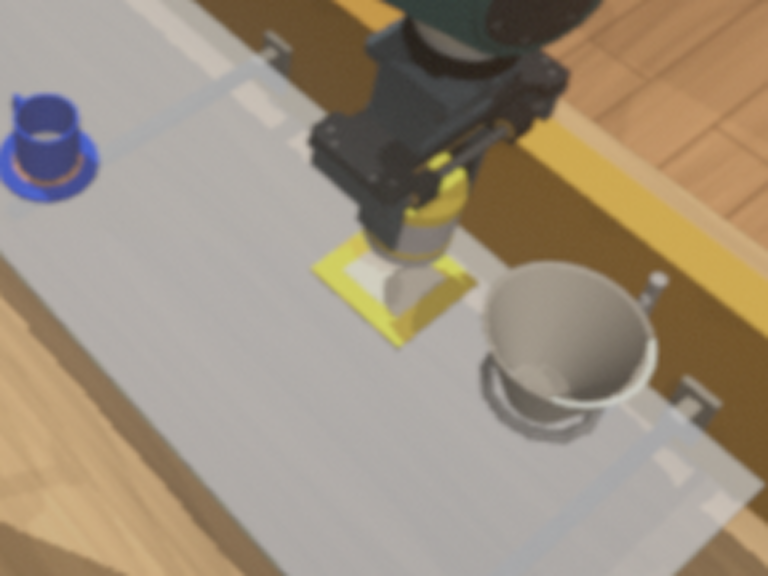

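Clear of dripper and wall, tin in line with the tile (columns 273–384, centre 328). Lower.

Request:
send_rows(moves=[[0,0,1.5,0,0,0,45],[0,0,3,0,0,0,45],[0,0,4,0,0,0,45],[0,0,4.5,0,0,0,45],[0,0,4.8,0,0,0,45],[0,0,4.8,0,0,0,45],[0,0,4.8,0,0,0,45]])

```text
time_s: 27.4
eef_pos: [0.6229, -0.2434, 0.1296]
eef_rot: [0.0, 0.707, 0.707, 0.0]
wrist_force: [0.1, 0.8, -2.0]
finger_gap: 0.0656
```

Request:
send_rows(moves=[[0,0,0.2,0,0,0,45],[0,0,0.35,0,0,0,45],[0,0,0.5,0,0,0,45],[0,0,0.58,0,0,0,45],[0,0,0.58,0,0,0,45],[0,0,0.58,0,0,0,45]])

```text
time_s: 27.9
eef_pos: [0.6228, -0.2434, 0.1238]
eef_rot: [0.0, 0.707, 0.707, -0.0]
wrist_force: [-0.1, 0.1, -2.9]
finger_gap: 0.0658
```

Request:
send_rows(moves=[[0,0,0.05,0,0,0,45],[0,0,0.1,0,0,0,45],[0,0,0.1,0,0,0,45],[0,0,0.1,0,0,0,45]])

```text
time_s: 28.23
eef_pos: [0.6229, -0.2434, 0.1233]
eef_rot: [0.0, 0.707, 0.707, 0.0]
wrist_force: [-2.9, 2.0, 4.8]
finger_gap: 0.0658
```

Contact at the expected height. Release and rise.

Request:
send_rows(moves=[[0,0,0,0,0,0,75],[0,0,0,0,0,0,78],[0,0,0,0,0,0,85],[0,0,0,0,0,0,100],[0,0,0,0,0,0,100],[0,0,0,0,0,0,100]])

```text
time_s: 28.73
eef_pos: [0.6228, -0.2434, 0.1227]
eef_rot: [0.0, 0.707, 0.707, 0.0]
wrist_force: [0.8, -0.5, -0.4]
finger_gap: 0.0906
```

Request:
send_rows(moves=[[0,0,-1,0,0,0,100],[0,0,-3,0,0,0,100],[0,0,-6,0,0,0,100],[0,0,-9,0,0,0,100],[0,0,-12,0,0,0,100],[0,0,-14,0,0,0,100],[0,0,-14,0,0,0,100],[0,0,-14,0,0,0,100]])

```text
time_s: 29.4
eef_pos: [0.6232, -0.2435, 0.2645]
eef_rot: [0.001, 0.707, 0.707, 0.0]
wrist_force: [-0.0, -0.4, -0.4]
finger_gap: 0.0909
```

```bash
python3 look.py w21
python3 - <<'E'
from h import *
p=cv2.imread('pics/w21.png'); cv2.imwrite('pics/w21b.png',cv2.resize(p[130:250,265:395],None,fx=5,fy=5,interpolation=2))
q,d=get_image('side'); cv2.imwrite("pics/s21.png",cv2.resize(q[110:330,200:500,::-1],None,fx=2.6,fy=2.6,interpolation=2))
E
```

```text
29.4 [ 0.6232 -0.2435  0.2645] [1.200e-03 7.071e-01 7.071e-01 5.000e-04] 0.0909 [-0.  -0.4 -0.4]
red []
green []
blue [(1, [177, 0, 44, 9, 272], [197.8, 3.1])]
yellow [(6, [442, 161, 46, 97, 2938], [464.3, 205.4])]
```

View pics/w21b.png

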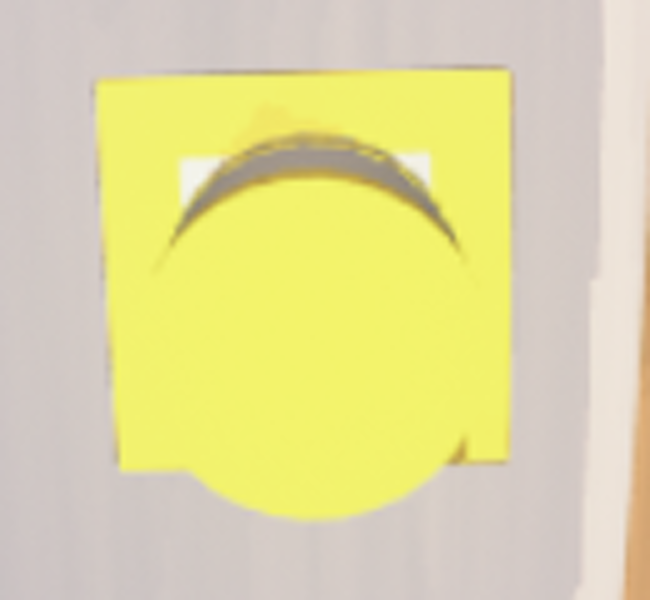

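View pics/s21.png

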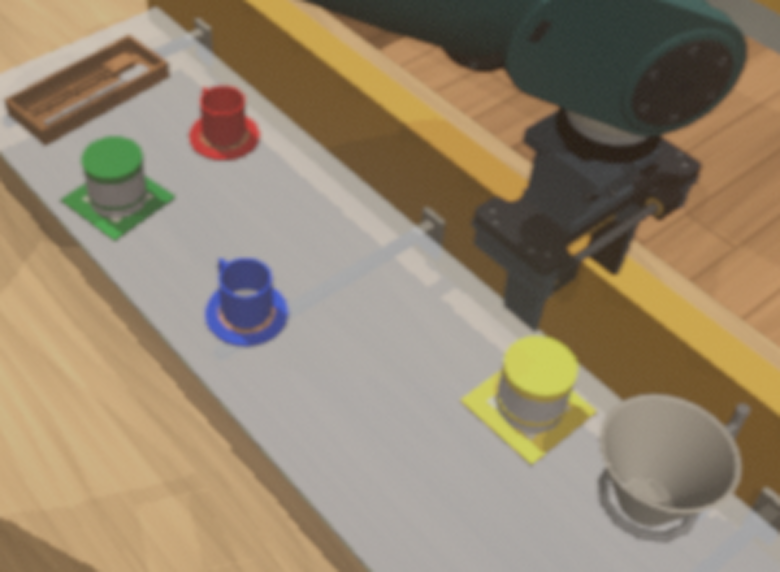

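All four stand centred and upright, and the tray and dripper look unmoved. One numeric check of the yellow tin, then hand in.

Run:
```python
from h import *
T=np.load('pics/w21T.npy'); w=lambda l:np.array(l)/5+[265,130]
print(onplane('wrist',w([(97,80),(511,69),(510,462),(120,470)]),.085,T).mean(0))
print(circ(onplane('wrist',w([(315,178),(315,521),(190,470),(447,462),(175,245),(458,245)]),.147,T)))
s=observe(); print(s['time_s'],np.abs(s['qvel']).max(),s['wrist_force'])
print(sign_off())
```

```text
[ 0.62234318 -0.24280056  0.085     ]
(array([ 0.6236, -0.2429,  0.0334]), np.float64(0.0003))
29.5 0.012907091472836097 [-1.45388791 -0.37138713  0.00323722]
the job is handed in; nothing more can be done
None
```

I stood both mugs on the coasters of their own colours, then set each tin on the tile of its lid's colour, and handed the job in at 29.5 s. `sign_off()` reports no verdict, so the result below rests on my own last checks.

- **Tins:** measured from the wrist camera after release, both are about 1 mm from the centre of their tiles. I felt contact at the expected height before each release.
- **Mugs:** I did not measure their final offset. The cork ring around each mug looked even in close-up wrist pictures. Each was released within about 1 mm of its measured coaster centre.
- **Whole scene:** the last side view shows all four upright and the gripper clear. The spoon tray and the dripper look where they were, but I judged that by eye only.
- **Disagreements:** the first estimates from the two fixed cameras differed by up to about 7 mm, so I used closer wrist views for every grasp and placing. The blue mug and the green tin were pressed down with about 13–15 N at contact, rather more than the others.

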